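# Filter cell reading on the student spectrometer

## Robot

A 6-joint arm with a two-finger parallel gripper is mounted at the origin on the work surface. World frame = base frame: x ahead of the robot, y to its left, z up, the work surface at z = 0. Lengths are in m, angles in degrees, forces in N, time in s.
With the tool pointing down it reaches from about 0.35 to 0.875 m from the base axis. Payload 4.2 kg.
Tool frame: the origin (TCP) lies on the centre line of the jaws, within the pads' length; the fingertips stand 17 mm ahead of it and the grasp point (between the pads) lies 2 mm behind it; z points along the fingers, y is the direction in which the jaws open and shut (so a half turn about z gives the same grasp; the last joint's range is limited). The gripper opens to 87 mm and grips with 3 to 60 N. Pads are 19 mm wide; open, the fingers measure 117 mm over their backs; the gripper's body (75 mm by 190 mm) begins 51 mm behind the grasp point.
Start: joints at [-57.376, 22.042, 0.453, 0, -68.411, -14.817], TCP at [0.191, -0.595, 0.24] pointing down, gripper open.
Joint ranges: [-179.83, 179.83], [-69.29, 118.12], [-61.27, 80.66], [-181.25, 117.63], [-171.15, -9.14], [-177.46, 177.46]. Speed limits (degrees/s): [159.86, 159.86, 180, 180, 180, 180].

## Interface

Orientations are given as a 3x3 rotation matrix whose columns are the frame's x, y, z axes.
In Python, from station import * gives the robot as it stands.
- The arm moves only by the tool play_rows, never from a script. Its argument "targets" is a list that holds one entry, the list of rows, each a list of 5 numbers: the closure, from 0 (fully open) to 1 (shut), then the shift along the world's x, y, z in m, then the turn about the world's z in rad. In form: [[[gripper, x, y, z, twist], ...]]. A call has 1 to 5 rows; each row is the pose to reach, as a shift and turn from the pose commanded when the call began; what a row does not reach only later rows make up. A row lasts 1/12 s, in which the tool goes at most 41.7 mm and 7.16 degrees, less where a joint would pass 70% of its speed; a pose out of reach is approached as far as the arm can. A call with a gripper value outside its range is refused whole. The fingers move at their own pace and stop on an object; the grip force is fixed at half the most. Time passes only in rows, so rows that repeat a pose let the fingers close. It gives the time, the measured TCP pose, the force and the opening at its end, in the units of the state.
- sense(): the state, without advancing time (a new reading comes with each control period).
- capture(name): name is "scene" or "top" or "wrist"; returns the picture (400x640x3 uint8, blue, green, red); there is no depth.
- get_calibration(name): a dict with "camera_matrix" (3x3 intrinsics, pixels), "T" (4x4, takes a point from camera to world coordinates). Camera axes: x right, y up, looking along -z (the intrinsics and any distortion apply to the point x, -y, -z); pixel columns grow to the right and rows downward; lengths in m; the calibration is good to about 2 mm. A picture is of the moment at which its call begins: read the wrist's pose just before it. get_calibration takes no time and is no camera call; for the wrist camera it gives the pose at the moment of the call.
- finish_job(): hands the job in, once; it reports no verdict.
The state is a dict: "time_s": time; "joints": joint angles; "joint_velocities": joint speeds; "effort": joint torques, N m; "tcp_pos": TCP position; "ee_rot": TCP orientation; "wrist_force": force on the tool from outside, world axes, zero at the start; "moment": the same for the moment, N m; "gripper_width": opening from 0.0 (shut) to 1.0 (fully open).
Only numpy, scipy, OpenCV 4.12 (cv2) and the standard library are available. Lean on these libraries where they do the work, as an engineer would, in place of code of your own. Each camera call takes 0.05 s, during which the arm holds its last target. There are 200 camera calls.

## Task

Take the lamp reading for the filter cells: put every filter cell from the grey mat in the spectrometer's aluminium tray, each resting on the tray floor, and swing the telescope so that its arm lies in line over the red tongue; with both so, press the yellow start button on the white lamp supply fully down and let it come up. Afterwards unload all the cells into the blue bin, resting on its floor, and leave the telescope in line over the green park tongue. Do not shift the red tongue or disturb the mug, the meter and the screwdriver.

Things in the scene. Friction and masses are not known exactly. Their poses are not given: they have to be found in the camera images.
- cell_amber: filter cell: an amber acrylic block in an aluminium frame with a black foot and aluminium cap, 40 x 40 mm across and 60 mm tall, 90 to 180 g. Origin at its centre, z up along its 60 mm length; starts standing on the mat. Grips well across its 40 mm faces. It may be absent (None from the start).
- cell_green: filter cell: a green acrylic block in an aluminium frame with a black foot and aluminium cap, 40 x 40 mm across and 60 mm tall, 90 to 180 g. Origin at its centre, z up along its 60 mm length; starts standing on the mat. Grips well across its 40 mm faces. It may be absent (None from the start).
- cell_violet: filter cell: a violet acrylic block in an aluminium frame with a black foot and aluminium cap, 40 x 40 mm across and 60 mm tall, 90 to 180 g. Origin at its centre, z up along its 60 mm length; starts standing on the mat. Grips well across its 40 mm faces. It may be absent (None from the start).
- cell_white: filter cell: a milky white acrylic block in an aluminium frame with a black foot and aluminium cap, 40 x 40 mm across and 60 mm tall, 90 to 180 g. Origin at its centre, z up along its 60 mm length; starts standing on the mat. Grips well across its 40 mm faces. It may be absent (None from the start).
- mat: grey foam mat, 250 x 250 x 6 mm, fixed, origin at the centre of its underside. The cells start on it, at least 85 mm apart centre to centre.
- spectrometer: student spectrometer, fixed to the bench. Origin on the pivot axis (vertical) at bench height; its -x points roughly at the robot. Grey round base of 100 mm radius, 30 mm tall; above it the aluminium tray; a grey collimator tube (top 92 mm above the bench) sticks out to +x, -y, from 110 to 245 mm off the axis.
- tray_floor (a point): centre of the tray's inner floor, on the pivot axis, 79 mm above the bench. The tray is open-topped: inside 64 mm along this point's x and 205 mm along its y, walls 4 mm thick, rim 17 mm above the floor. Three cells stand in it in a row along y, about 65 mm apart. The telescope passes below and in front of the tray.
- telescope (a joint): angle of the telescope arm about the pivot axis, rad: 0 points along the spectrometer's -x, positive leans to its +y; range -0.95 to 0.95. Stays where it is left: friction 0.25 N m, about 1.5 N at the grip post.
- telescope_grip (a point): the place to hold the telescope: on the axis of an upright round black post, 22 mm in diameter, that rises from the telescope tube's top (100 mm above the bench) to 155 mm; this point is 138 mm above the bench, 165 mm from the pivot axis. It may turn within the grip.
- telescope_mark (a point): tip of the steel telescope arm's axis line, 205 mm from the pivot axis, 49 mm above the bench; the arm is 16 mm wide.
- flag_mark (a point): point on the top of the red tongue (14 mm wide, 36 mm above the bench, reaching radially from 90 to 250 mm from the pivot axis), on its centre line, 205 mm from the axis, so it lies under telescope_mark when the telescope is set. Its angle differs from start to start; stiff, leave it alone.
- park_mark (a point): the same point of the green park tongue, of the same size, fixed at telescope angle 0.75 rad.
- start_top (a point): centre of the top face of the yellow start button, 36 mm in diameter, about 70 mm above the bench, on top of the white lamp supply (130 x 110 x 50 mm, fixed). Pressed straight down.
- start (a joint): how far the button is pressed, m: 0 up, 0.008 fully down, which takes about 5 N; springs back.
- bin_floor (a point): centre of the inner floor of the blue bin (fixed), 5 mm above the bench. Open-topped; inside 190 mm along this point's x and 160 mm along its y; walls 5 mm thick, rim 50 mm above the bench.
- mug: bystander: white mug, 80 mm across, 95 mm tall, beyond the lamp supply. Leave alone.
- meter: bystander: yellow hand meter lying flat, 150 x 80 x 36 mm, at the far right. Leave alone.
- driver: bystander: screwdriver lying flat at the far left, beyond the bin and the lamp supply. Leave alone.
Not all that is in view belongs to the job. Of the things like the cell_amber, leave any that is pink; of the rest the larger one is meant. There is more than one size of the cell_green; the one meant has the size given above.

How it is judged:
By the outcome, as a careful person would: the job done as asked, in the order asked, and still so for the second after the job is handed in, with the robot touching nothing.
Of cell_amber, cell_green, cell_violet, cell_white only 2 to 3 are there at a start; the rules pass over those that are not, and their reading is None.
At some moment in a run one of cell_amber, cell_green, cell_violet, cell_white may be knocked a few centimetres aside while the robot is not near it.
Once in a run the grip may slacken for a moment while it holds something.
It also fails if it takes over 210 s, if anything falls off the work surface, if the arm or the gripper's body presses on something with over 40 N, if the wrist force passes 120 N, or if a joint passes its speed limit or range.

## Working session

There is one attempt and no reset: what is moved stays moved. The work goes in short steps, Python scripts to look and compute and a tool call to move; the robot and the scene stay as the last step left them, time stands still between calls to the robot, and variables do not carry over. Pictures are saved under pics/ and viewed, on a budget of 14 in all, crops included, one or two more only if the job needs it, and the job is handed in when it is done.

Besides the shell and the picture viewer there is one more tool, called after ">>>" by a JSON object that holds its "op" and its "data", one argument or row to a line. play_rows: Moves the arm, as the interface text tells. Its arguments: {"type":"object","properties":{"targets":{"type":"array","items":{"type":"array","items":{"type":"array","items":{"type":"number"}}}}},"required":["targets"]}

```bash
mkdir -p pics; ls; python3 - <<'E'
from station import *
import cv2
s=sense();print(s['time_s'],s['tcp_pos'],s['ee_rot'])
for n in('scene','top'):
    cv2.imwrite(f'pics/{n}0.png',capture(n)); c=get_calibration(n); print(n,c)
E
```

```text
pics
0.0 [ 0.19097164 -0.59451168  0.23847972] [[-9.52146474e-01 -3.05641183e-01 -7.47718858e-04]
 [-3.05642085e-01  9.52144304e-01  2.03495078e-03]
 [ 8.99714869e-05  2.16610556e-03 -9.99997650e-01]]
scene {'camera_matrix': array([[460.59748413,   0.        , 320.88934739],
       [  0.        , 460.59748413, 208.25476397],
       [  0.        ,   0.        ,   1.        ]]), 'T': array([[ 0.37630371, -0.66791611,  0.64209313,  1.34882619],
       [ 0.92645235,  0.26451071, -0.26780615, -0.33318172],
       [ 0.00903154,  0.69564514,  0.71832881,  1.0380144 ],
       [ 0.        ,  0.        ,  0.        ,  1.        ]])}
top {'camera_matrix': array([[391.87773908,   0.        , 317.77654306],
       [  0.        , 391.87773908, 197.33600202],
       [  0.        ,   0.        ,   1.        ]]), 'T': array([[-0.02423409,  0.98356994, -0.17889349,  0.2781968 ],
       [-0.99962622, -0.02610612, -0.00811748, -0.00418194],
       [-0.01265433,  0.1786299 ,  0.98383496,  1.3060196 ],
       [ 0.        ,  0.        ,  0.        ,  1.        ]])}
```

View pics/top0.png

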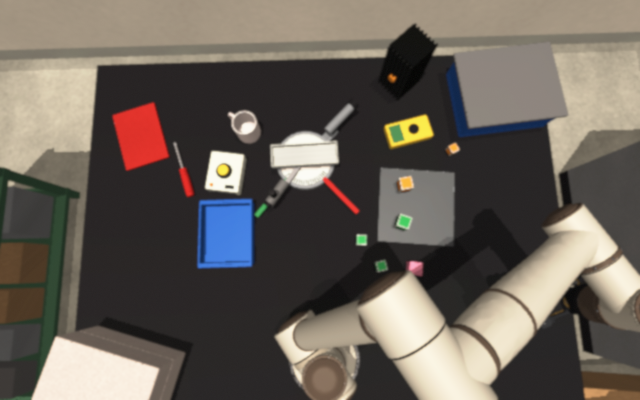

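View pics/scene0.png

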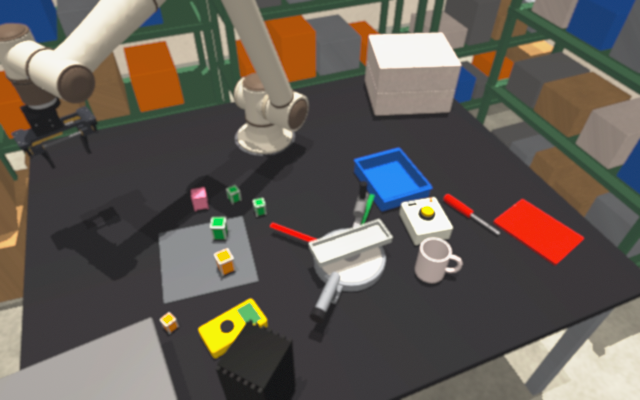

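Top view: the mat (378–455, 168–245) holds an amber cell at (405,183) and a green cell at (403,221). Look-alikes off the mat are pink (415,268), small greens (362,240) and (381,266), and a small amber (453,148). The larger amber and the larger green, both on the mat, fit the description. I see no violet or white cell. The telescope is at the lower left near the green tongue (262,210), the red tongue ends at (357,212), the button is at (223,170) and the bin at (226,233).

```bash
cat > h.py <<'E'
from station import *
import numpy as np, cv2
D=np.diag([1.,-1,-1])
def up(c,uv,z):
    K,T=c['camera_matrix'],c['T']
    r=T[:3,:3]@D@np.linalg.solve(K,[uv[0],uv[1],1.]); o=T[:3,3]
    return o+r*(z-o[2])/r[2]
def pr(c,p):
    K,T=c['camera_matrix'],c['T']
    q=K@D@(T[:3,:3].T@(np.asarray(p,float)-T[:3,3])); return q[:2]/q[2]
def blob(im,lo,hi,amin=8):
    "hsv mask components: (centroid, area, bbox)"
    m=cv2.inRange(cv2.cvtColor(im,cv2.COLOR_BGR2HSV),np.array(lo),np.array(hi))
    n,l,s,c=cv2.connectedComponentsWithStats(m)
    return [(c[i].round(1),int(s[i,4]),s[i,:4].tolist(),l==i) for i in range(1,n) if s[i,4]>=amin]
COL=dict(red=((0,150,80),(6,255,255)),orange=((9,110,120),(20,255,255)),yellow=((24,150,100),(32,255,255)),green=((50,100,60),(85,255,255)),blue=((100,150,60),(125,255,255)))
E
python3 - <<'E'
from h import *
im=cv2.imread('pics/top0.png'); c=get_calibration('top')
for k,(lo,hi) in COL.items():
    for b in blob(im,lo,hi): print(k,b[0],b[1],b[2],up(c,b[0],0.05)[:2].round(3))
cv2.imwrite('pics/crop1.png',cv2.resize(im[110:290,240:480],None,fx=3.3,fy=3.3,interpolation=cv2.INTER_CUBIC))
for uv in[(271,145),(338,142),(339,164),(272,167)]: print('tray rim',up(c,uv,.096)[:2].round(3))
for uv in[(200,199),(252,199),(252,267),(198,268)]: print('bin',up(c,uv,.05)[:2].round(3))
E
```

```text
red [140.1 136. ] 2718 [112, 102, 58, 69] [0.733 0.6  ]
red [185.9 182. ] 270 [178, 167, 16, 31] [0.569 0.439]
red [341.2 195.7] 329 [324, 178, 36, 37] [ 0.51 -0.07]
orange [391.9  77.6] 37 [389, 74, 7, 8] [ 0.918 -0.259]
orange [452.5 147.3] 74 [447, 143, 12, 10] [ 0.664 -0.445]
orange [406.2 182.3] 102 [400, 177, 12, 11] [ 0.549 -0.284]
orange [398.5 184.5] 8 [398, 181, 2, 8] [ 0.542 -0.259]
orange [608.6 394.3] 549 [584, 387, 56, 13] [-0.109 -0.84 ]
yellow [411.5 129.7] 630 [386, 116, 46, 30] [ 0.729 -0.314]
yellow [222.5 169.7] 87 [218, 165, 10, 11] [0.608 0.319]
green [396.2 133.1] 122 [391, 126, 12, 15] [ 0.718 -0.262]
green [260.4 210.2] 106 [254, 203, 14, 15] [0.469 0.193]
green [404.1 221. ] 76 [400, 216, 10, 11] [ 0.422 -0.269]
green [361.4 239.2] 50 [358, 236, 8, 7] [ 0.367 -0.13 ]
green [381.3 265.5] 46 [378, 262, 8, 8] [ 0.283 -0.189]
blue [476.8 112.7] 1121 [447, 64, 101, 73] [ 0.782 -0.537]
blue [225.4 233.2] 3816 [197, 199, 57, 70] [0.397 0.306]
tray rim [0.674 0.152]
tray rim [ 0.677 -0.064]
tray rim [ 0.604 -0.064]
tray rim [0.6   0.149]
bin [0.511 0.391]
bin [0.507 0.221]
bin [0.288 0.22 ]
bin [0.289 0.391]
```

View pics/crop1.png

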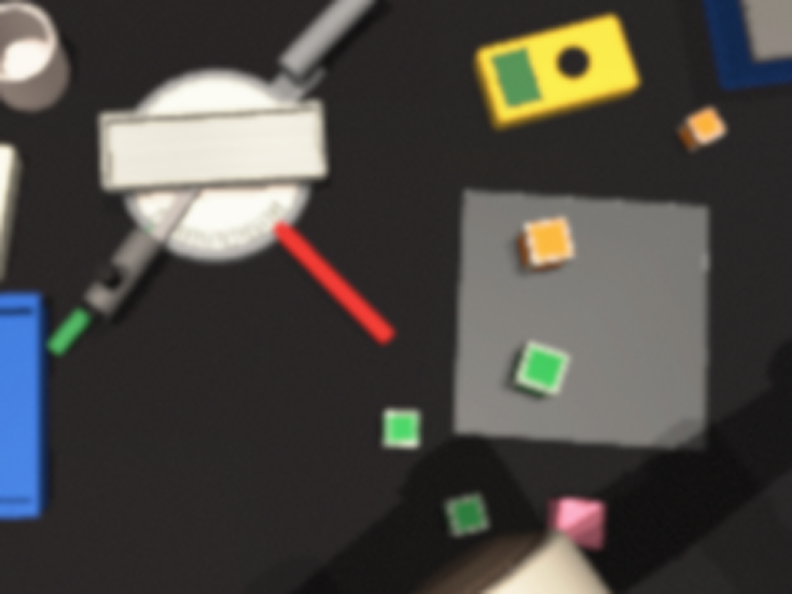

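>>> {"op": "play_rows", "data": {
  "targets": [
    [[0,0.1,0.11,0.03,0],[0,0.1,0.11,0.03,0],[0,0.1,0.11,0.03,0],[0,0.1,0.11,0.03,0],[0,0.1,0.11,0.03,0]]
  ]
}}

```text
time_s: 0.52
tcp_pos: [0.294, -0.4825, 0.2709]
ee_rot: [[-0.951, -0.311, 0.002], [-0.311, 0.951, -0.001], [-0.002, -0.002, -1.0]]
wrist_force: [-0.6, -0.5, 0.0]
gripper_width: 0.994
```

>>> {"op": "play_rows", "data": {
  "targets": [
    [[0,0.1,0.11,0.03,0],[0,0.1,0.11,0.03,0],[0,0.1,0.11,0.03,0],[0,0.1,0.11,0.03,0],[0,0.1,0.11,0.03,0]]
  ]
}}

```text
time_s: 0.93
tcp_pos: [0.3939, -0.3728, 0.3004]
ee_rot: [[-0.951, -0.31, 0.002], [-0.31, 0.951, -0.001], [-0.002, -0.001, -1.0]]
wrist_force: [-0.7, -0.6, -0.3]
gripper_width: 0.999
```

>>> {"op": "play_rows", "data": {
  "targets": [
    [[0,0.05,0.1,0.0,0],[0,0.05,0.1,0.0,0],[0,0.05,0.1,0.0,0],[0,0.05,0.1,0.0,0],[0,0.05,0.1,0.0,0]]
  ]
}}

```text
time_s: 1.35
tcp_pos: [0.4412, -0.2745, 0.299]
ee_rot: [[-0.951, -0.308, -0.001], [-0.308, 0.951, 0.0], [0.001, 0.001, -1.0]]
wrist_force: [-0.8, 0.1, -0.5]
gripper_width: 1.0
```

```bash
python3 - <<'E'
from h import *
s=sense();c=get_calibration('wrist');im=capture('wrist');cv2.imwrite('pics/w1.png',im)
R=s['ee_rot'];print(s['time_s'],s['tcp_pos'],s['joints'],s['wrist_force'],s['gripper_width']);print(R);print(c['camera_matrix'],R.T@c['T'][:3,:3],R.T@(c['T'][:3,3]-s['tcp_pos']))
im=capture('top');cv2.imwrite('pics/top1.png',im)
E
```

```text
1.35 [ 0.44120971 -0.27445028  0.29902768] [-1.39724348e+01  9.50325318e+00 -8.34159761e+00 -5.13362146e-04
 -7.22246458e+01 -5.81048788e+01] [-0.76165227  0.07971334 -0.51531916] 1.0000642790661294
[[-9.51472872e-01 -3.07730391e-01 -1.17499586e-03]
 [-3.07730926e-01  9.51473377e-01  3.01151276e-04]
 [ 1.02530388e-03  6.48119835e-04 -9.99999264e-01]]
[[351.77396529   0.         321.3645251 ]
 [  0.         351.77396529 200.25850727]
 [  0.           0.           1.        ]] [[-6.25577225e-04  9.68608378e-01  2.48590865e-01]
 [ 9.99999714e-01  7.11629300e-04 -2.56296856e-04]
 [-4.25155825e-04  2.48590633e-01 -9.68608546e-01]] [ 0.06767252 -0.00072898 -0.14557016]
```

View pics/w1.png

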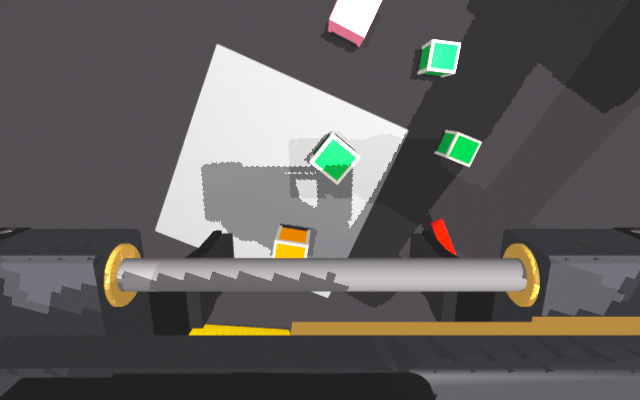

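```bash
python3 - <<'E'
from h import *
c=get_calibration('wrist')
q=np.array([up(c,p,.066)[:2] for p in[(335,132),(360,157),(337,184),(310,158)]])
print(q.mean(0),np.linalg.norm(np.roll(q,-1,0)-q,axis=1)); d=np.roll(q,-1,0)-q; print(np.degrees(np.arctan2(d[:,1],d[:,0]))%90)
im=cv2.imread('pics/w1.png')
for b in blob(im,(9,110,120),(28,255,255),30): print(b[:3],up(c,b[0],.066)[:2])
# top view, both pics
c=get_calibration('top');im=cv2.imread('pics/top0.png')
for n,k in(('amber','orange'),('green','green')):
    for b in blob(im,*COL[k],30):
        if 395<b[0][0]<410 and 170<b[0][1]<230:
            r=cv2.minAreaRect(np.argwhere(b[3])[:,::-1].astype(np.float32)); print(n,up(c,r[0],.066)[:2],r)
E
```

```text
[ 0.41923892 -0.26704483] [0.03796365 0.03845281 0.04103436 0.03836802]
[63.47967488 68.23472198 63.5458343  63.65425619]
(array([292.9, 234.8]), 334, [279, 227, 28, 16]) [ 0.51726298 -0.28577174]
(array([118.2, 274.9]), 1136, [104, 243, 37, 64]) [ 0.62746475 -0.46695403]
(array([288.9, 251.8]), 385, [275, 244, 30, 15]) [ 0.53858433 -0.28423907]
(array([524.7, 274.6]), 1127, [503, 244, 37, 63]) [ 0.48185474 -0.01211716]
(array([441.1, 327.6]), 5988, [189, 317, 451, 19]) [ 0.57740433 -0.0784923 ]
amber [ 0.54648406 -0.2784364 ] ((405.5, 182.0), (10.0, 11.0), 90.0)
green [ 0.41966098 -0.26538598] ((403.95001220703125, 221.15000915527344), (8.854375839233398, 8.538147926330566), 18.43494987487793)
```

>>> {"op": "play_rows", "data": {
  "targets": [
    [[0,-0.022,0.008,-0.04,0.625],[0,-0.022,0.008,-0.08,0.625],[0,-0.022,0.008,-0.11,0.625],[0,-0.022,0.008,-0.14,0.625],[0,-0.022,0.008,-0.15,0.625]]
  ]
}}

```text
time_s: 1.87
tcp_pos: [0.4153, -0.2673, 0.1449]
ee_rot: [[-0.591, -0.807, -0.008], [-0.807, 0.591, 0.003], [0.002, 0.009, -1.0]]
wrist_force: [-0.0, 0.4, -0.8]
gripper_width: 1.004
```

>>> {"op": "play_rows", "data": {
  "targets": [
    [[0,0,0,-0.01,0.1],[0,0,0,-0.02,0.19],[0,0,0,-0.05,0.19],[0,0,0,-0.08,0.19],[0,0,0,-0.1,0.19]]
  ]
}}

```text
time_s: 2.28
tcp_pos: [0.4172, -0.268, 0.0473]
ee_rot: [[-0.433, -0.901, -0.003], [-0.901, 0.433, 0.001], [0.0, 0.003, -1.0]]
wrist_force: [-0.1, 0.1, -1.0]
gripper_width: 0.996
```

>>> {"op": "play_rows", "data": {
  "targets": [
    [[0,0,0,-0.003,0],[0,0,0,-0.006,0],[0,0,0,-0.006,0],[0.6,0,0,-0.006,0],[0.6,0,0,-0.006,0]]
  ]
}}

```text
time_s: 2.7
tcp_pos: [0.4201, -0.2676, 0.0449]
ee_rot: [[-0.431, -0.903, 0.003], [-0.903, 0.431, -0.001], [-0.0, -0.003, -1.0]]
wrist_force: [-0.5, -0.3, -0.1]
gripper_width: 0.922
```

>>> {"op": "play_rows", "data": {
  "targets": [
    [[0.8,0,0,0,0],[0.8,0,0,0,0],[0.8,0,0,0,0],[0.8,0,0,0,0],[0.8,0,0,0,0]]
  ]
}}

```text
time_s: 3.12
tcp_pos: [0.4192, -0.267, 0.0437]
ee_rot: [[-0.43, -0.903, 0.0], [-0.903, 0.43, -0.0], [-0.0, -0.0, -1.0]]
wrist_force: [-0.3, 0.7, 0.3]
gripper_width: 0.554
```

>>> {"op": "play_rows", "data": {
  "targets": [
    [[0.9,0,0,0,0],[0.9,0,0,0,0],[0.9,0,0,0,0],[0.9,0,0,0.02,0],[0.9,0,0,0.05,0]]
  ]
}}

```text
time_s: 3.53
tcp_pos: [0.4164, -0.2661, 0.0911]
ee_rot: [[-0.431, -0.902, -0.008], [-0.902, 0.431, 0.003], [0.001, 0.009, -1.0]]
wrist_force: [0.2, 0.1, -1.0]
gripper_width: 0.462
```

>>> {"op": "play_rows", "data": {
  "targets": [
    [[0.9,0,0,0.03,0.1],[0.9,0.01,0.02,0.06,0.2],[0.9,0.03,0.04,0.09,0.3],[0.9,0.05,0.06,0.11,0.4],[0.9,0.06,0.08,0.11,0.4625]]
  ]
}}

```text
time_s: 3.95
tcp_pos: [0.4834, -0.1868, 0.2086]
ee_rot: [[0.023, -1.0, 0.011], [-1.0, -0.023, -0.002], [0.003, -0.011, -1.0]]
wrist_force: [0.7, -0.2, -1.3]
gripper_width: 0.463
```

```bash
python3 - <<'E'
from h import *
s=sense();print(s['gripper_width'],s['tcp_pos'],s['wrist_force'])
c=get_calibration('wrist');im=capture('wrist');cv2.imwrite('pics/w2.png',im)
print('tray proj',[pr(c,p).round(0) for p in [(.639,.043,.079),(.674,.15,.096)]])
E
```

```text
0.46294731591289995 [ 0.48344087 -0.18677402  0.20862379] [ 0.74047032 -0.15792153 -1.32461939]
tray proj [array([157., 424.]), array([124., 525.])]
```

```bash
cat > ov.py <<'E'
from h import *
def rect(c0,yaw,hx,hy,z):
    R=np.array([[np.cos(yaw),-np.sin(yaw)],[np.sin(yaw),np.cos(yaw)]])
    return [np.r_[np.array(c0)+R@np.array([a*hx,b*hy]),z] for a,b in((1,1),(1,-1),(-1,-1),(-1,1))]
def circ(c0,r,z): return [(c0[0]+r*np.cos(a),c0[1]+r*np.sin(a),z) for a in np.linspace(0,6.28,40)]
def draw(im,c,shapes,box,f):
    x0,y0,x1,y1=box; o=cv2.resize(im[y0:y1,x0:x1],None,fx=f,fy=f,interpolation=cv2.INTER_CUBIC)
    for s,col in shapes:
        p=np.array([(pr(c,q)-[x0,y0]+.5)*f for q in s]).astype(np.int32); cv2.polylines(o,[p],len(p)>2,col,1)
    return o
E
python3 - <<'E'
from ov import *
ct=get_calibration('top');cs=get_calibration('scene');t=cv2.imread('pics/top0.png');s=cv2.imread('pics/scene0.png')
b=[b for b in blob(t,*COL['red'],30) if 300<b[0][0]][0]
p=np.array([up(ct,q,.036)[:2] for q in np.argwhere(b[3])[:,::-1]]);m=p.mean(0);u=np.linalg.svd(p-m,full_matrices=False)[2][0];pj=(p-m)@u
print('tongue',m,np.degrees(np.arctan2(u[1],u[0])),pj.min(),pj.max(),'line offset from axis',np.cross(u,np.array([.639,.043])-m))
b=[b for b in blob(t,*COL['blue'],900) if b[0][0]<300][0];print(b[2]);r=cv2.minAreaRect(np.argwhere(b[3])[:,::-1].astype(np.float32));print(r,[up(ct,q,.05)[:2].round(3) for q in cv2.boxPoints(r)])
A=(.639,.043);y=np.radians(1);sh=[(rect(A,y,.036,.1065,.096),(0,0,255)),(circ(A,.1,.03),(0,255,0)),(rect((.399,.306),0,.1,.085,.05),(0,255,255)),(circ((.608,.319),.018,.07),(255,0,255))]
def tg(a,z): d=np.array([-np.cos(a+y),-np.sin(a+y)])*1; return [np.r_[np.array(A)+d*k,z] for k in(.09,.25)]
# angle 0 along -x, positive leans to +y
def tg(a,z): d=np.array([-np.cos(y-a),-np.sin(y-a)]); return [np.r_[np.array(A)+d*k,z] for k in(.09,.25)]
sh+=[(tg(.75,.036),(255,0,0))]
a=draw(t,ct,sh,(190,120,370,280),2.2*2);cv2.imwrite('pics/ov1.png',cv2.resize(a,None,fx=.9,fy=.9))
cv2.imwrite('pics/ov2.png',draw(s,cs,sh,(260,140,460,310),4))
E
```

```text
tongue [ 0.51258224 -0.07094103] -137.4033470520579 -0.08232618091395917 0.07686839245917582 line offset from axis 0.001687542593825267
[197, 199, 57, 70]
((225.0, 233.5), (68.99998474121094, 55.99999237060547), 90.0) [array([0.512, 0.401]), array([0.507, 0.218]), array([0.285, 0.216]), array([0.289, 0.394])]<stdin>:5: DeprecationWarning: Arrays of 2-dimensional vectors are deprecated. Use arrays of 3-dimensional vectors instead. (deprecated in NumPy 2.0)
```

View pics/ov1.png

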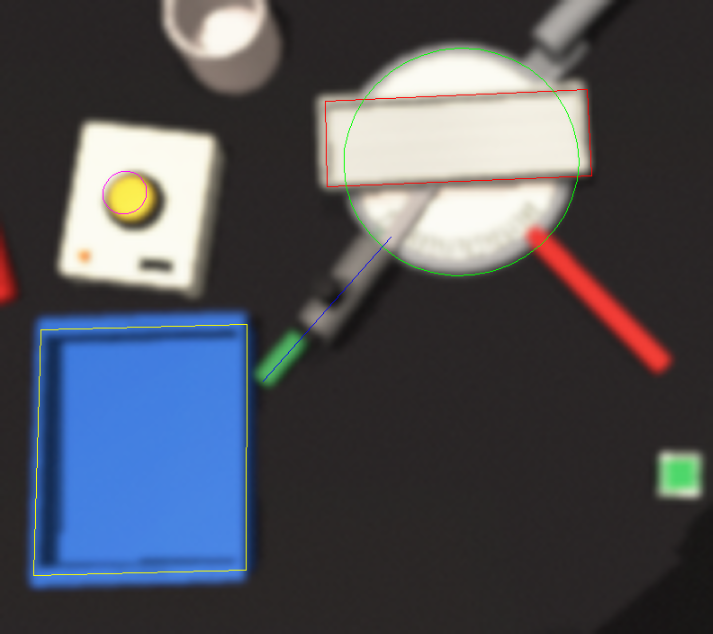

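View pics/ov2.png

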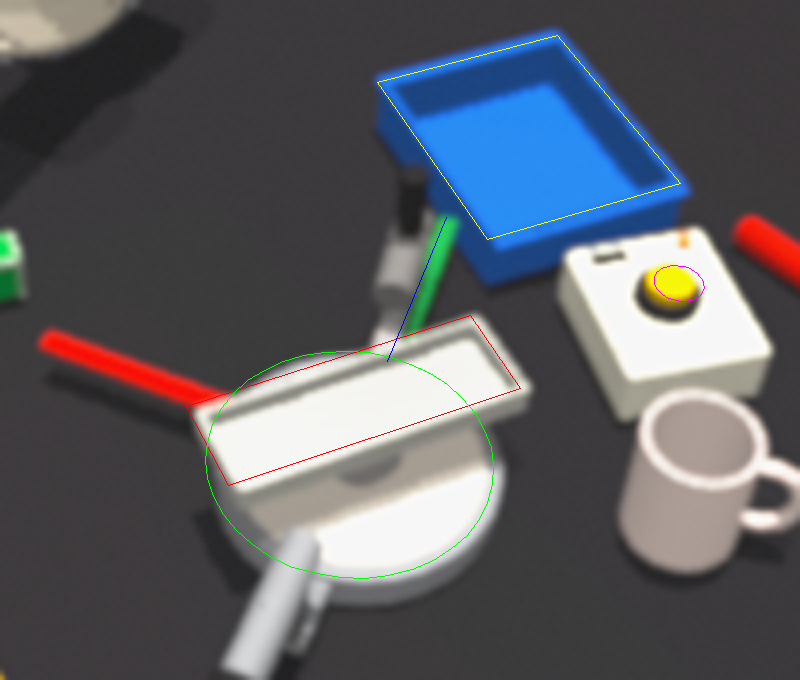

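The overlays show the tray and base about 2–3 mm further +x/+y than first assumed: the axis is near (0.641, 0.046) and the tray yaw near 1°. The bin fits, and the red tongue lies along 222.6° from the axis.

>>> {"op": "play_rows", "data": {
  "targets": [
    [[0.9,0.02,0.035,0.01,0],[0.9,0.04,0.07,0.01,0],[0.9,0.06,0.1,0.01,0],[0.9,0.075,0.13,0.01,0],[0.9,0.09,0.155,0.01,0]]
  ]
}}

```text
time_s: 4.42
tcp_pos: [0.5691, -0.0299, 0.2127]
ee_rot: [[0.018, -1.0, -0.002], [-1.0, -0.018, 0.0], [-0.0, 0.002, -1.0]]
wrist_force: [0.3, -0.1, -0.4]
gripper_width: 0.471
```

>>> {"op": "play_rows", "data": {
  "targets": [
    [[0.9,0.02,0.035,0.0,0],[0.9,0.04,0.07,0.0,0],[0.9,0.055,0.1,0.0,0],[0.9,0.073,0.128,0,0],[0.9,0.073,0.128,0,0]]
  ]
}}

```text
time_s: 4.83
tcp_pos: [0.6442, 0.1008, 0.2114]
ee_rot: [[0.022, -1.0, -0.0], [-1.0, -0.022, 0.0], [-0.0, 0.0, -1.0]]
wrist_force: [0.6, -0.9, -1.1]
gripper_width: 0.466
```

>>> {"op": "play_rows", "data": {
  "targets": [
    [[0.9,0,0,-0.03,0],[0.9,0,0,-0.06,0],[0.9,0,0,-0.08,0],[0.9,0,0,-0.09,0],[0.9,0,0,-0.094,0]]
  ]
}}

```text
time_s: 5.25
tcp_pos: [0.6404, 0.0951, 0.1168]
ee_rot: [[0.017, -1.0, -0.006], [-1.0, -0.017, -0.002], [0.002, 0.006, -1.0]]
wrist_force: [-3.2, -0.2, 3.8]
gripper_width: 0.464
```

```bash
python3 - <<'E'
from ov import *
s=sense();print(s['time_s'],s['gripper_width'],s['tcp_pos'],s['wrist_force'],s['joints'])
im=capture('scene');cv2.imwrite('pics/s2.png',im);t=capture('top');cv2.imwrite('pics/t2.png',t)
c=get_calibration('scene');y=np.radians(1);A=(.641,.046)
R=rect((.642,.096),y,.02,.02,.139)
cv2.imwrite('pics/ov3.png',draw(im,c,[(rect(A,y,.036,.1065,.096),(0,0,255)),(R,(255,0,255))],(260,140,460,310),4))
E
```

```text
5.25 0.4644148078296792 [0.64040536 0.0951118  0.11679691] [-3.1665457  -0.18442793  3.84955525] [ 2.27271296e+01  3.01929014e+01 -4.90910086e+00 -2.67059948e-02
 -5.52370131e+01 -2.17385209e+01]
```

View pics/ov3.png

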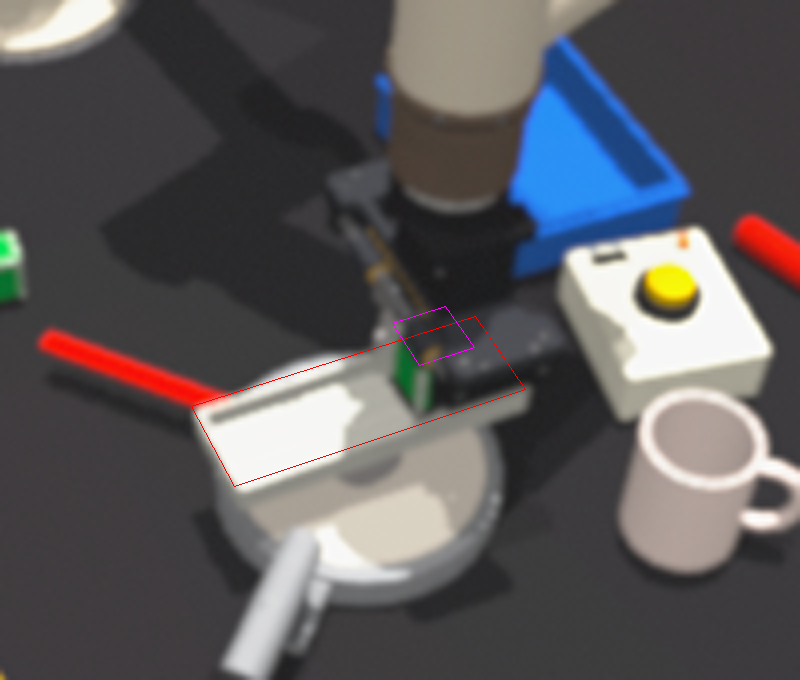

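>>> {"op": "play_rows", "data": {
  "targets": [
    [[0.5,0,0,0,0],[0,0,0,0,0],[0,0,0,0,0],[0,0,0,0,0],[0,0,0,0,0]]
  ]
}}

```text
time_s: 5.77
tcp_pos: [0.6425, 0.0961, 0.1205]
ee_rot: [[0.018, -1.0, 0.002], [-1.0, -0.018, 0.001], [-0.001, -0.002, -1.0]]
wrist_force: [0.1, 0.9, -1.1]
gripper_width: 0.719
```

>>> {"op": "play_rows", "data": {
  "targets": [
    [[0,0,0,0,0],[0,0,0,0.03,0],[0,0,0,0.07,0],[0,0,0,0.11,0],[0,0,0,0.15,0]]
  ]
}}

```text
time_s: 6.18
tcp_pos: [0.6418, 0.0958, 0.2714]
ee_rot: [[0.018, -1.0, -0.0], [-1.0, -0.018, -0.0], [0.0, 0.0, -1.0]]
wrist_force: [1.0, -0.3, -0.3]
gripper_width: 0.992
```

>>> {"op": "play_rows", "data": {
  "targets": [
    [[0,-0.05,-0.15,0.02,0],[0,-0.05,-0.15,0.02,0],[0,-0.05,-0.15,0.02,0],[0,-0.05,-0.15,0.02,0],[0,-0.05,-0.15,0.02,0]]
  ]
}}

```text
time_s: 6.6
tcp_pos: [0.5904, -0.0587, 0.2917]
ee_rot: [[0.012, -1.0, 0.002], [-1.0, -0.012, -0.001], [0.001, -0.002, -1.0]]
wrist_force: [0.6, 0.7, -0.4]
gripper_width: 0.999
```

>>> {"op": "play_rows", "data": {
  "targets": [
    [[0,-0.047,-0.146,0.0,0],[0,-0.047,-0.146,0.0,0],[0,-0.047,-0.146,0.0,0],[0,-0.047,-0.146,0.0,0],[0,-0.047,-0.146,0.0,0]]
  ]
}}

```text
time_s: 7.02
tcp_pos: [0.5434, -0.2039, 0.2898]
ee_rot: [[0.012, -1.0, -0.0], [-1.0, -0.012, -0.001], [0.001, 0.0, -1.0]]
wrist_force: [0.7, 0.7, -0.5]
gripper_width: 1.002
```

```bash
python3 - <<'E'
from h import *
s=sense();print(s['time_s'],s['tcp_pos'],s['wrist_force'])
c=get_calibration('wrist');im=capture('wrist');cv2.imwrite('pics/w3.png',im);np.savez('w3',**c)
t=capture('top');ct=get_calibration('top');cv2.imwrite('pics/t3.png',t)
for b in blob(t,*COL['green'],20): print('top green',b[:3],up(ct,b[0],.139)[:2])
for b in blob(im,(9,110,120),(28,255,255),60): print(b[:3],up(c,b[0],.066)[:2])
E
```

```text
7.0167 [ 0.54337915 -0.20392999  0.28982571] [ 0.66455016  0.70972286 -0.45080964]
top green (array([286.8, 150. ]), 79, [282, 146, 10, 9]) [0.64194868 0.09777557]
top green (array([260.3, 210.3]), 104, [254, 204, 14, 14]) [0.45528923 0.17962774]
top green (array([381.3, 265.4]), 47, [378, 262, 8, 8]) [ 0.28293873 -0.1756211 ]
(array([171.5,  72.3]), 1829, [86, 0, 122, 149]) [ 0.69314995 -0.30668176]
(array([145.2,  66.7]), 67, [123, 45, 34, 32]) [ 0.71861531 -0.31160323]
(array([318.2, 102.1]), 978, [301, 83, 37, 38]) [ 0.54748392 -0.27992905]
(array([110.3, 276. ]), 357, [104, 245, 19, 61]) [ 0.78406961 -0.08501166]
(array([532.1, 276.6]), 406, [521, 245, 19, 62]) [ 0.29993028 -0.08966966]
(array([587.4, 317.8]), 133, [548, 317, 67, 4]) [ 0.22566366 -0.0370341 ]
```

View pics/w3.png

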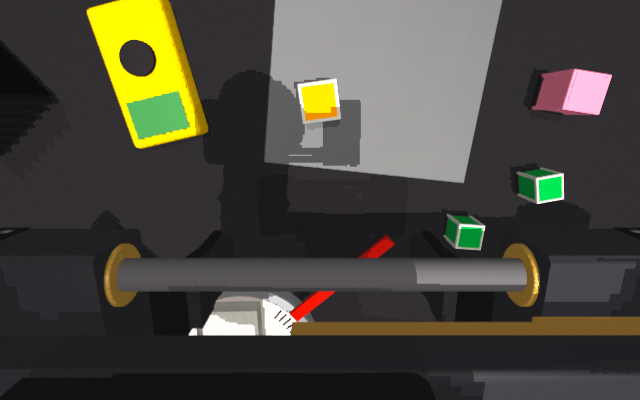

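```bash
python3 - <<'E'
from h import *
c=dict(np.load('w3.npz'));im=cv2.imread('pics/w3.png')
h=cv2.cvtColor(im,cv2.COLOR_BGR2HSV)
print(h[76:126:3,318].tolist())
for b in blob(im,(22,110,120),(32,255,255),60):
    if 290<b[0][0]<345:
        r=cv2.minAreaRect(np.argwhere(b[3])[:,::-1].astype(np.float32));print(r)
        q=np.array([up(c,p,.066)[:2] for p in cv2.boxPoints(r)]);d=np.roll(q,-1,0)-q
        print(q.mean(0),np.linalg.norm(d,axis=1),np.degrees(np.arctan2(d[:,1],d[:,0]))%90)
E
```

```text
[[165, 6, 167], [150, 8, 97], [30, 1, 255], [28, 255, 255], [28, 255, 255], [28, 255, 255], [29, 255, 255], [29, 255, 255], [28, 255, 255], [28, 255, 255], [28, 255, 255], [28, 255, 255], [27, 255, 255], [18, 255, 239], [15, 181, 234], [17, 19, 185], [0, 4, 143]]
((318.5646667480469, 98.87224578857422), (28.793428421020508, 32.76493453979492), 83.1572265625)
[ 0.54714837 -0.28293519] [0.03274775 0.02792254 0.03338971 0.02798939] [7.18903798 8.33112943 7.31304846 7.01435235]
```

>>> {"op": "play_rows", "data": {
  "targets": [
    [[0,0.002,-0.04,-0.02,0.115],[0,0.002,-0.08,-0.05,0.115],[0,0.002,-0.08,-0.09,0.115],[0,0.002,-0.08,-0.13,0.115],[0,0.002,-0.08,-0.16,0.115]]
  ]
}}

```text
time_s: 7.53
tcp_pos: [0.5468, -0.2793, 0.1268]
ee_rot: [[0.132, -0.991, -0.001], [-0.991, -0.132, 0.001], [-0.001, 0.001, -1.0]]
wrist_force: [0.2, 0.5, -0.6]
gripper_width: 1.0
```

>>> {"op": "play_rows", "data": {
  "targets": [
    [[0,0,0,-0.03,0],[0,0,0,-0.06,0],[0,0,0,-0.08,0],[0,0,0,-0.086,0],[0.9,0,0,-0.086,0]]
  ]
}}

```text
time_s: 7.95
tcp_pos: [0.5468, -0.2787, 0.0417]
ee_rot: [[0.134, -0.991, -0.004], [-0.991, -0.134, 0.001], [-0.001, 0.004, -1.0]]
wrist_force: [-0.1, -0.1, 0.8]
gripper_width: 0.972
```

>>> {"op": "play_rows", "data": {
  "targets": [
    [[0.9,0,0,0,0],[0.9,0,0,0,0],[0.9,0,0,0,0],[0.9,0,0,0,0],[0.9,0,0,0,0]]
  ]
}}

```text
time_s: 8.37
tcp_pos: [0.5477, -0.2801, 0.0447]
ee_rot: [[0.132, -0.991, 0.002], [-0.991, -0.132, -0.0], [0.001, -0.002, -1.0]]
wrist_force: [-0.4, 0.3, 0.7]
gripper_width: 0.633
```

>>> {"op": "play_rows", "data": {
  "targets": [
    [[0.9,0,0,0,0],[0.9,0,0,0,0],[0.9,0,0,0.02,0],[0.9,0,0,0.05,0],[0.9,0,0,0.08,0]]
  ]
}}

```text
time_s: 8.78
tcp_pos: [0.5459, -0.2797, 0.1229]
ee_rot: [[0.132, -0.991, -0.004], [-0.991, -0.132, 0.001], [-0.002, 0.004, -1.0]]
wrist_force: [1.0, -0.8, -1.1]
gripper_width: 0.458
```

>>> {"op": "play_rows", "data": {
  "targets": [
    [[0.9,0,0.02,0.03,-0.05],[0.9,0.015,0.04,0.06,-0.1],[0.9,0.03,0.06,0.09,-0.1],[0.9,0.045,0.08,0.09,-0.1],[0.9,0.05,0.1,0.09,-0.1]]
  ]
}}

```text
time_s: 9.2
tcp_pos: [0.5996, -0.1791, 0.2159]
ee_rot: [[0.033, -0.999, 0.006], [-0.999, -0.033, -0.0], [0.001, -0.006, -1.0]]
wrist_force: [1.0, 0.7, -2.8]
gripper_width: 0.459
```

>>> {"op": "play_rows", "data": {
  "targets": [
    [[0.9,0.01,0.035,0,0],[0.9,0.02,0.075,0,0],[0.9,0.03,0.115,0,0],[0.9,0.04,0.155,0,0],[0.9,0.045,0.174,0,0]]
  ]
}}

```text
time_s: 9.62
tcp_pos: [0.6425, -0.0018, 0.2128]
ee_rot: [[0.035, -0.999, -0.001], [-0.999, -0.035, 0.001], [-0.001, 0.0, -1.0]]
wrist_force: [-0.4, -1.0, -2.0]
gripper_width: 0.456
```

>>> {"op": "play_rows", "data": {
  "targets": [
    [[0.9,0,0,0,0],[0.9,0,0,-0.03,0],[0.9,0,0,-0.06,0],[0.9,0,0,-0.08,0],[0.9,0,0,-0.09,0]]
  ]
}}

```text
time_s: 10.03
tcp_pos: [0.6394, -0.0069, 0.1195]
ee_rot: [[0.031, -0.999, -0.007], [-1.0, -0.031, -0.001], [0.0, 0.007, -1.0]]
wrist_force: [0.4, 0.6, -2.1]
gripper_width: 0.461
```

>>> {"op": "play_rows", "data": {
  "targets": [
    [[0.9,0,0,-0.003,0],[0.9,0,0,-0.004,0],[0.5,0,0,-0.004,0],[0,0,0,-0.004,0],[0,0,0,-0.004,0]]
  ]
}}

```text
time_s: 10.45
tcp_pos: [0.6434, -0.006, 0.1217]
ee_rot: [[0.033, -0.999, 0.004], [-0.999, -0.033, 0.0], [-0.0, -0.004, -1.0]]
wrist_force: [-0.5, -0.7, 0.0]
gripper_width: 0.573
```

>>> {"op": "play_rows", "data": {
  "targets": [
    [[0,0,0,0,0],[0,0,0,0,0],[0,0,0,0,0],[0,0,0,0.03,0],[0,0,0,0.07,0]]
  ]
}}

```text
time_s: 10.87
tcp_pos: [0.6396, -0.0063, 0.1861]
ee_rot: [[0.032, -0.999, -0.01], [-0.999, -0.032, -0.001], [0.001, 0.01, -1.0]]
wrist_force: [1.1, -0.0, -0.3]
gripper_width: 0.936
```

>>> {"op": "play_rows", "data": {
  "targets": [
    [[0,0,0.0,0.04,0],[0,-0.03,0.04,0.08,0],[0,-0.06,0.08,0.12,0],[0,-0.09,0.12,0.12,0],[0,-0.09,0.15,0.12,0]]
  ]
}}

```text
time_s: 11.28
tcp_pos: [0.5629, 0.1156, 0.3064]
ee_rot: [[0.031, -1.0, 0.004], [-1.0, -0.031, 0.002], [-0.002, -0.004, -1.0]]
wrist_force: [1.3, 0.5, -0.4]
gripper_width: 1.0
```

```bash
python3 - <<'E'
from h import *
s=sense();print(s['time_s'],s['tcp_pos'],s['joints'])
c=get_calibration('wrist');im=capture('wrist');cv2.imwrite('pics/w4.png',im);np.savez('w4',**c)
t=capture('top');ct=get_calibration('top');cv2.imwrite('pics/t4.png',t)
for k in('green','orange'):
    for b in blob(t,*COL[k],20): print('top',k,b[0],b[1],up(ct,b[0],.139)[:2].round(3))
E
```

```text
11.2833 [0.56286565 0.11562798 0.30643821] [ 2.77693921e+01  1.47327903e+01 -5.39576573e-01  2.79218588e-02
 -7.44647521e+01 -2.60204230e+01]
top green [396.2 133.1] 122 [ 0.687 -0.243]
top green [286.6 150. ] 82 [0.642 0.098]
top green [287.7 158.8] 20 [0.614 0.095]
top green [259.4 211.3] 81 [0.452 0.182]
top green [361.4 239.2] 50 [ 0.361 -0.121]
top green [381.3 265.5] 46 [ 0.283 -0.176]
top orange [391.8  77.5] 38 [ 0.873 -0.241]
top orange [452.4 147.3] 74 [ 0.636 -0.414]
top orange [320.7 149.2] 99 [ 0.642 -0.007]
top orange [321.  157.9] 25 [ 0.614 -0.007]
top orange [608.6 394.3] 555 [-0.081 -0.781]
```

View pics/w4.png

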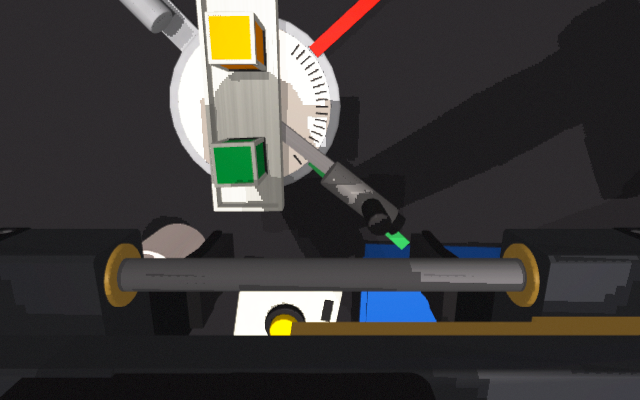

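```bash
python3 - <<'E'
from ov import *
c=dict(np.load('w4.npz'));im=cv2.imread('pics/w4.png');o=im.copy()
A=np.array((.642,.047))
b=max(blob(im,*COL['red'],100),key=lambda b:b[1]);p=np.array([up(c,q,.036)[:2] for q in np.argwhere(b[3])[:,::-1]])
m=p.mean(0);u=np.linalg.svd(p-m,full_matrices=False)[2][0];d=A-m;print('tongue dir',np.degrees(np.arctan2(u[1],u[0])),'off',u[0]*d[1]-u[1]*d[0], b[2],np.linalg.norm(d))
g=cv2.cvtColor(im,cv2.COLOR_BGR2GRAY)
dk=(g[190:245,350:410]<22).astype(np.uint8);print(cv2.connectedComponentsWithStats(dk)[2:])
sh=[(circ(A,.1,.03),(0,0,255)),(rect(A,np.radians(1),.036,.1065,.096),(0,0,255))]
for a,col in((133,(255,0,255)),(136,(0,255,255)),(139,(255,255,0))):
    P=A+.165*np.array([np.cos(np.radians(a)),np.sin(np.radians(a))]);print(a,P,pr(c,np.r_[P,.155]));sh.append((circ(P,.011,.155),col))
cv2.imwrite('pics/ov4.png',draw(im,c,sh,(160,0,430,250),2.9))
E
```

```text
tongue dir 40.90691129735124 off 0.0043581306901554345 [310, 0, 71, 57] 0.12965912076996447
(array([[   0,    0,   60,   55, 2678],
       [  29,    0,    3,    3,    6],
       [  33,    0,    1,    2,    2],
       [  35,    0,    2,    1,    2],
       [  38,    0,    1,    1,    1],
       [  40,    0,    1,    2,    2],
       [  45,    0,    4,    3,    6],
       [  47,    0,    1,    1,    1],
       [  50,    0,    5,    7,   13],
       [  38,    2,    1,    1,    1],
       [  40,    3,    1,    2,    2],
       [  42,    3,    2,    2,    2],
       [  32,    4,    2,    2,    2],
       [  35,    5,    1,    1,    1],
       [  45,    5,    2,    2,    2],
       [  48,    4,    2,    2,    3],
       [  38,    7,    1,    1,    1],
       [  40,    6,    3,    2,    3],
       [  54,    6,    1,    1,    1],
       [   1,    9,   35,   29,  330],
       [  38,    9,    1,    1,    1],
       [  43,    8,    4,    1,    4],
       [  50,    8,    3,    5,    6],
       [  40,   10,    3,    2,    3],
       [  45,   10,    1,    1,    1],
       [  47,   11,    2,    1, 
[... 4323 characters left out ...]
333],
       [ 1.        , 44.5       ],
       [ 6.75      , 46.66666667],
       [ 9.        , 44.        ],
       [ 1.        , 47.        ],
       [ 0.        , 51.        ],
       [ 2.5       , 50.5       ],
       [ 7.5       , 52.16666667],
       [10.        , 50.        ],
       [17.        , 51.5       ],
       [26.        , 51.        ],
       [ 4.        , 53.        ],
       [14.        , 53.        ],
       [23.        , 52.        ],
       [ 0.        , 54.        ],
       [12.        , 54.        ]]))
133 [0.52947027 0.16767336] [357.48035001 248.26595086]
136 [0.52330893 0.16161863] [364.70208236 242.18292705]
139 [0.51747292 0.15524974] [371.65235146 235.70060233]
```

View pics/ov4.png

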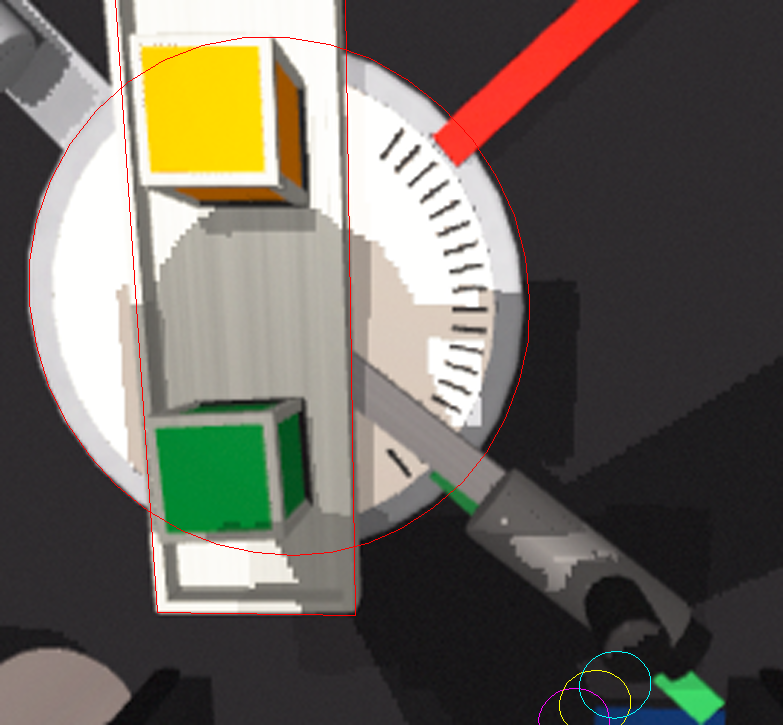

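```bash
python3 - <<'E'
from ov import *
c=dict(np.load('w4.npz'));im=cv2.imread('pics/w4.png')
A=np.array((.642,.047))
for uv,z in(((381,221),.155),((370.5,206),.1),((402,241),.036)):
    P=up(c,uv,z)[:2];d=P-A;print(uv,P,np.linalg.norm(d),np.degrees(np.arctan2(d[1],d[0])))
# tongue edges & line
for e in((310,48),(322,57),(360,0),(381,0)):print(e,up(c,e,.036)[:2])
sh=[]
for a,col in((142,(255,0,255)),(144,(0,255,255)),(146,(255,255,0))):
    P=A+.165*np.array([np.cos(np.radians(a)),np.sin(np.radians(a))]);sh+=[(circ(P,.011,.155),col),(circ(P,.011,.1),col)]
for a in(136,138): sh.append(([np.r_[A+k*np.array([np.cos(np.radians(a)),np.sin(np.radians(a))]),.036] for k in(.09,.25)],(0,0,255)))
for a in(221,223): sh.append(([np.r_[A+k*np.array([np.cos(np.radians(a)),np.sin(np.radians(a))]),.036] for k in(.09,.25)],(0,255,0)))
a=draw(cv2.convertScaleAbs(im,alpha=1.6,beta=10),c,sh,(330,140,430,250),6);b=draw(im,c,sh,(300,0,390,100),4)
o=np.zeros((660,1000,3),np.uint8);o[:a.shape[0],:a.shape[1]]=a;o[:b.shape[0],600:600+b.shape[1]]=b
cv2.imwrite('pics/ov5.png',cv2.resize(o,(800,528)))
E
```

```text
(381, 221) [0.51011912 0.14121567] 0.16207763854459303 144.45799545468634
(370.5, 206) [0.5120816  0.14272213] 0.16137384381602674 143.61771097278566
(402, 241) [0.45997083 0.20451193] 0.2407169014922619 139.1299883368748
(310, 48) [ 0.58060305 -0.01754317]
(322, 57) [ 0.56714837 -0.00870011]
(360, 0) [ 0.52846303 -0.06653262]
(381, 0) [ 0.50614283 -0.06718003]
```

View pics/ov5.png

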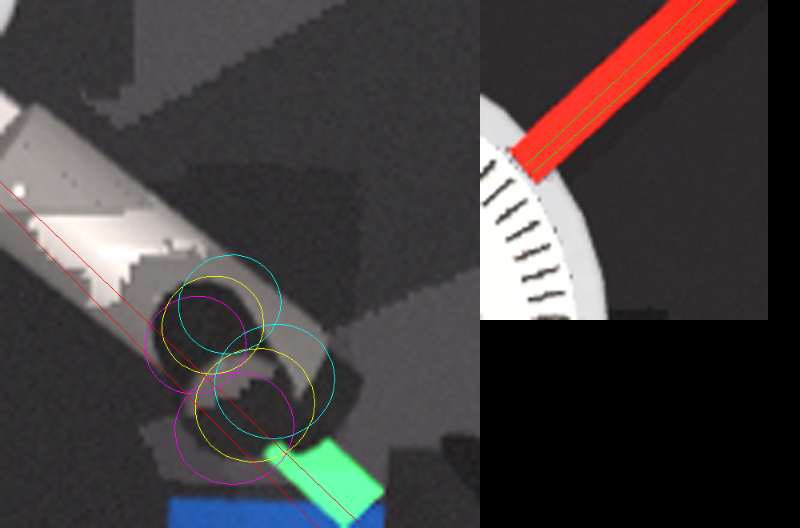

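>>> {"op": "play_rows", "data": {
  "targets": [
    [[0,-0.043,0.001,0,0.12],[0,-0.043,0.001,0,0.24],[0,-0.043,0.001,-0.03,0.36],[0,-0.043,0.001,-0.06,0.48],[0,-0.043,0.001,-0.07,0.6]]
  ]
}}

```text
time_s: 11.8
tcp_pos: [0.5184, 0.1154, 0.229]
ee_rot: [[0.595, -0.804, -0.007], [-0.804, -0.595, -0.002], [-0.003, 0.007, -1.0]]
wrist_force: [-0.1, -0.6, -0.7]
gripper_width: 1.001
```

>>> {"op": "play_rows", "data": {
  "targets": [
    [[0,0,0,0,0.12],[0,0,0,-0.01,0.24],[0,0,0,-0.02,0.3],[0,0,0,-0.03,0.3],[0,0,0,-0.04,0.3]]
  ]
}}

```text
time_s: 12.22
tcp_pos: [0.5209, 0.1161, 0.1923]
ee_rot: [[0.802, -0.598, -0.0], [-0.598, -0.802, -0.0], [-0.0, 0.0, -1.0]]
wrist_force: [0.2, -0.1, -0.4]
gripper_width: 0.997
```

```bash
python3 - <<'E'
from ov import *
s=sense();print(s['time_s'],s['tcp_pos'],s['ee_rot'].round(2).tolist(),s['joints'])
c=get_calibration('scene');im=capture('scene')
cv2.imwrite('pics/ov6.png',draw(im,c,[(circ((.509,.145),.011,.155),(0,0,255))],(290,140,400,240),5))
E
```

```text
12.2167 [0.52089854 0.11610186 0.19233915] [[0.8, -0.6, -0.0], [-0.6, -0.8, -0.0], [-0.0, 0.0, -1.0]] [ 2.99879031e+01  1.55312327e+01 -1.63964613e+01 -1.25694122e-03
 -5.80822529e+01  2.33169733e+01]
```

View pics/ov6.png

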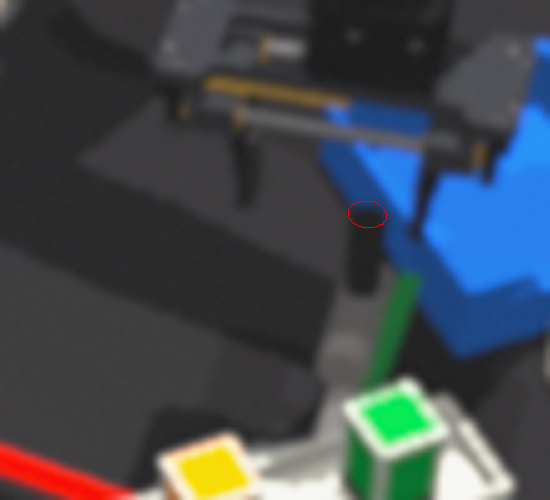

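>>> {"op": "play_rows", "data": {
  "targets": [
    [[0,-0.012,0.029,0,0],[0,-0.012,0.029,0,0],[0,-0.012,0.029,-0.02,0],[0,-0.012,0.029,-0.045,0],[0,-0.012,0.029,-0.057,0]]
  ]
}}

```text
time_s: 12.68
tcp_pos: [0.5077, 0.1449, 0.134]
ee_rot: [[0.802, -0.597, -0.003], [-0.597, -0.802, -0.001], [-0.002, 0.002, -1.0]]
wrist_force: [-0.2, -0.1, 0.1]
gripper_width: 1.004
```

>>> {"op": "play_rows", "data": {
  "targets": [
    [[0.5,0,0,0,0],[0.9,0,0,0,0],[0.9,0,0,0,0],[0.9,0,0,0,0],[0.9,0,0,0,0]]
  ]
}}

```text
time_s: 13.1
tcp_pos: [0.5095, 0.1457, 0.1373]
ee_rot: [[0.803, -0.596, 0.002], [-0.596, -0.803, 0.001], [0.001, -0.002, -1.0]]
wrist_force: [-0.1, 0.2, -0.6]
gripper_width: 0.704
```

>>> {"op": "play_rows", "data": {
  "targets": [
    [[0.9,0,0,0,0],[0.9,0,0,0,0],[0.9,0,0,0,0],[0.9,0,0,0,0],[0.9,0,0,0,0]]
  ]
}}

```text
time_s: 13.52
tcp_pos: [0.5089, 0.1454, 0.1362]
ee_rot: [[0.803, -0.596, 0.0], [-0.596, -0.803, 0.0], [0.0, -0.0, -1.0]]
wrist_force: [-0.4, -0.3, -0.0]
gripper_width: 0.325
```

```bash
python3 - <<'E'
from h import *
s=sense();print(s['time_s'],s['tcp_pos'],s['gripper_width'],s['wrist_force'])
A=np.array((.642,.047));p=s['tcp_pos'][:2]-A;print(np.linalg.norm(p),np.degrees(np.arctan2(p[1],p[0])))
g=lambda a:.165*np.array([np.cos(np.radians(a)),np.sin(np.radians(a))])
a0=143.5
for k in range(1,21):
    a=a0+(222.2-a0)*k/20; print(k,(g(a)-g(a0+(222.2-a0)*((k-1)//5*5)/20)).round(4),round(np.radians((222.2-a0)*((k-1)%5+1)/20),3))
E
```

```text
13.5167 [0.50886801 0.14544029 0.13618332] 0.3250839216724991 [-0.42279882 -0.32415011 -0.04562298]
0.16557360643828103 143.52008326011648
1 [-0.0064 -0.0093] 0.069
2 [-0.0122 -0.0191] 0.137
3 [-0.0173 -0.0292] 0.206
4 [-0.0217 -0.0397] 0.275
5 [-0.0253 -0.0504] 0.343
6 [-0.0029 -0.011 ] 0.069
7 [-0.0051 -0.0221] 0.137
8 [-0.0064 -0.0333] 0.206
9 [-0.007  -0.0446] 0.275
10 [-0.0069 -0.056 ] 0.343
11 [ 0.001  -0.0113] 0.069
12 [ 0.0027 -0.0225] 0.137
13 [ 0.0052 -0.0335] 0.206
14 [ 0.0084 -0.0444] 0.275
15 [ 0.0124 -0.055 ] 0.343
16 [ 0.0047 -0.0103] 0.069
17 [ 0.0101 -0.0203] 0.137
18 [ 0.0162 -0.0298] 0.206
19 [ 0.0229 -0.039 ] 0.275
20 [ 0.0302 -0.0476] 0.343
```

>>> {"op": "play_rows", "data": {
  "targets": [
    [[1,0,0,0,0],[1,0,0,0,0],[1,0,0,0,0],[1,0,0,0,0]]
  ]
}}

```text
time_s: 13.85
tcp_pos: [0.509, 0.1456, 0.1362]
ee_rot: [[0.803, -0.596, 0.0], [-0.596, -0.803, 0.0], [0.0, -0.0, -1.0]]
wrist_force: [-0.2, 1.0, 0.0]
gripper_width: 0.241
```

>>> {"op": "play_rows", "data": {
  "targets": [
    [[1,-0.006,-0.009,0,0.069],[1,-0.012,-0.019,0,0.137],[1,-0.017,-0.029,0,0.206],[1,-0.022,-0.04,0,0.275],[1,-0.025,-0.05,0,0.343]]
  ]
}}

```text
time_s: 14.27
tcp_pos: [0.4839, 0.0952, 0.1362]
ee_rot: [[0.958, -0.288, 0.001], [-0.288, -0.958, 0.001], [0.001, -0.001, -1.0]]
wrist_force: [1.3, 0.2, -1.1]
gripper_width: 0.242
```

>>> {"op": "play_rows", "data": {
  "targets": [
    [[1,-0.003,-0.011,0,0.069],[1,-0.005,-0.022,0,0.137],[1,-0.006,-0.033,0,0.206],[1,-0.007,-0.045,0,0.275],[1,-0.007,-0.056,0,0.343]]
  ]
}}

```text
time_s: 14.68
tcp_pos: [0.477, 0.0391, 0.1361]
ee_rot: [[0.999, 0.05, 0.001], [0.05, -0.999, 0.001], [0.001, -0.001, -1.0]]
wrist_force: [2.6, 0.9, -2.1]
gripper_width: 0.245
```

>>> {"op": "play_rows", "data": {
  "targets": [
    [[1,0.001,-0.011,0,0.069],[1,0.003,-0.023,0,0.137],[1,0.005,-0.034,0,0.206],[1,0.008,-0.044,0,0.275],[1,0.012,-0.055,0,0.343]]
  ]
}}

```text
time_s: 15.1
tcp_pos: [0.4891, -0.0159, 0.1362]
ee_rot: [[0.924, 0.383, 0.001], [0.383, -0.924, 0.001], [0.001, -0.0, -1.0]]
wrist_force: [2.1, 0.4, -1.7]
gripper_width: 0.245
```

>>> {"op": "play_rows", "data": {
  "targets": [
    [[1,0.005,-0.01,0,0.069],[1,0.01,-0.02,0,0.137],[1,0.016,-0.03,0,0.206],[1,0.023,-0.039,0,0.275],[1,0.03,-0.048,0,0.343]]
  ]
}}

```text
time_s: 15.52
tcp_pos: [0.5191, -0.0641, 0.1362]
ee_rot: [[0.741, 0.671, 0.0], [0.671, -0.741, 0.0], [0.0, -0.0, -1.0]]
wrist_force: [-0.3, 1.7, -0.6]
gripper_width: 0.24
```

>>> {"op": "play_rows", "data": {
  "targets": [
    [[1,0,0,0,0],[1,0,0,0,0]]
  ]
}}

```text
time_s: 15.68
tcp_pos: [0.5193, -0.0643, 0.1362]
ee_rot: [[0.744, 0.668, 0.001], [0.668, -0.744, -0.001], [0.0, 0.001, -1.0]]
wrist_force: [0.6, -3.0, -0.2]
gripper_width: 0.244
```

```bash
python3 - <<'E'
from h import *
s=sense();print(s['time_s'],s['tcp_pos'],s['gripper_width'],s['wrist_force'],s['joints'])
A=np.array((.642,.047));p=s['tcp_pos'][:2]-A;print(np.linalg.norm(p),np.degrees(np.arctan2(p[1],p[0])))
cv2.imwrite('pics/t5.png',capture('top'));c=get_calibration('wrist');np.savez('w5',**c);cv2.imwrite('pics/w5.png',capture('wrist'))
E
```

```text
15.6833 [ 0.51929759 -0.06425121  0.13616582] 0.24377854087407555 [ 0.5883235  -2.96169875 -0.24423484] [ 1.07495011e+01  1.81089645e+01 -2.20442699e+01  4.68474813e-02
 -4.98189699e+01  1.21125228e+02]
0.1656282345938533 -137.8021886411971
```

View pics/w5.png

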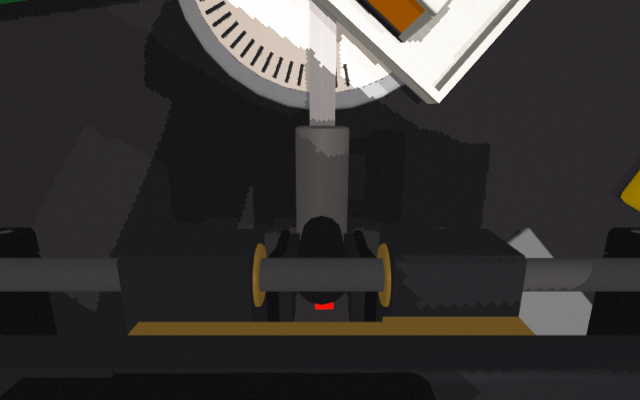

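```bash
python3 - <<'E'
from h import *
c=dict(np.load('w5.npz'));im=cv2.imread('pics/w5.png');A=np.array((.642,.047))
for b in blob(im,*COL['red'],20):
    P=up(c,b[0],.036)[:2];d=P-A;print(b[:3],P,np.linalg.norm(d),np.degrees(np.arctan2(d[1],d[0]))%360,[up(c,e,.036)[:2] for e in((b[2][0],b[0][1]),(b[2][0]+b[2][2],b[0][1]))])
g=cv2.cvtColor(im,cv2.COLOR_BGR2GRAY)
for r in(110,120):print(r,g[r,300:345].tolist())
for r in(150,200,225):print(r,g[r,288:356].tolist())
print(c['T'][:3,3])
E
```

```text
(array([324.3, 305.9]), 122, [315, 302, 19, 8]) [ 0.46062838 -0.12017612] 0.24666479201407884 222.66777170848448 [array([ 0.45577415, -0.11476438]), array([ 0.46569139, -0.12582061])]
110 [26, 28, 26, 21, 20, 24, 24, 24, 29, 73, 141, 142, 141, 141, 142, 144, 143, 140, 141, 144, 145, 148, 144, 144, 144, 144, 144, 146, 145, 143, 143, 142, 144, 145, 139, 54, 25, 30, 26, 28, 27, 27, 28, 29, 28]
120 [18, 22, 23, 23, 22, 22, 21, 22, 25, 56, 103, 103, 102, 102, 103, 109, 134, 138, 129, 109, 137, 142, 133, 105, 109, 134, 143, 134, 103, 108, 136, 131, 103, 110, 130, 55, 26, 27, 27, 26, 29, 28, 26, 26, 30]
150 [20, 22, 22, 21, 20, 22, 25, 42, 61, 62, 64, 63, 65, 65, 66, 67, 66, 67, 67, 68, 70, 69, 70, 69, 70, 70, 74, 90, 93, 96, 93, 95, 93, 93, 99, 95, 97, 97, 96, 96, 95, 93, 94, 93, 91, 90, 89, 89, 89, 89, 86, 84, 85, 84, 84, 83, 82, 79, 77, 75, 67, 21, 23, 23, 22, 20, 23, 22]
200 [21, 22, 20, 22, 22, 23, 21, 26, 54, 60, 63, 66, 66, 67, 66, 67, 67, 66, 67, 69, 69, 69, 69, 69, 70, 70, 71, 72, 71, 73, 73, 73, 72, 72, 72, 71, 71, 70, 71, 71, 70, 70, 71, 70, 71, 70, 69, 69, 70, 67, 68, 68, 67, 67, 67, 65, 64, 64, 60, 50, 23, 23, 22, 20, 22, 26, 26, 22]
225 [27, 27, 28, 26, 28, 26, 21, 26, 46, 62, 64, 64, 65, 66, 67, 63, 35, 17, 18, 18, 16, 16, 18, 19, 21, 17, 17, 17, 20, 18, 19, 19, 19, 18, 19, 18, 22, 17, 21, 19, 20, 21, 18, 18, 18, 16, 14, 15, 22, 15, 19, 44, 66, 66, 66, 64, 64, 62, 57, 34, 28, 28, 26, 27, 27, 27, 27, 28]
[ 0.56965641 -0.01931322  0.28172269]
```

The view shows the arm centre line at column about 321.8 and the red tongue's tip at column 324.4, so the arm is roughly 0.5° short. I'll nudge it 1.5 mm.

>>> {"op": "play_rows", "data": {
  "targets": [
    [[1,0.001,-0.0011,0,0.009],[1,0.001,-0.0011,0,0.009],[1,0.001,-0.0011,0,0.009],[1,0.001,-0.0011,0,0.009]]
  ]
}}

```text
time_s: 16.12
tcp_pos: [0.5195, -0.0645, 0.1362]
ee_rot: [[0.737, 0.676, -0.001], [0.676, -0.737, 0.0], [-0.0, -0.0, -1.0]]
wrist_force: [-0.8, -0.9, 0.6]
gripper_width: 0.25
```

```bash
cat > al.py <<'E'
from h import *
def al(name,col):
    c=get_calibration('wrist');im=capture('wrist');cv2.imwrite(f'pics/{name}.png',im);g=cv2.cvtColor(im,cv2.COLOR_BGR2GRAY)
    s=sense();A=np.array((.642,.047));p=s['tcp_pos'][:2]-A;print(s['time_s'],s['tcp_pos'],s['wrist_force'],np.degrees(np.arctan2(p[1],p[0]))%360)
    for b in blob(im,*COL[col],20):
        P=up(c,b[0],.036)[:2];d=P-A
        if .2<np.linalg.norm(d)<.27: print(b[:3],P,np.linalg.norm(d),np.degrees(np.arctan2(d[1],d[0]))%360)
    for r in(150,180,200):
        k=np.where(g[r,280:365]>40)[0]+280;print(r,k.min(),k.max(),(k.min()+k.max())/2)
E
python3 -c "
from al import al;al('w6','red')"
```

```text
16.1667 [ 0.51948894 -0.06447324  0.13615276] [ 0.00865642 -0.25491201  1.51021126] 222.29917102969134
(array([322.3, 305.6]), 108, [313, 302, 19, 7]) [ 0.46072846 -0.11997052] 0.24645186757029722 222.64839419792273
150 296 349 322.5
180 296 348 322.0
200 296 347 321.5
```

>>> {"op": "play_rows", "data": {
  "targets": [
    [[0.5,0,0,0,0],[0,0,0,0,0],[0,0,0,0,0],[0,0,0,0,0],[0,0,0,0,0]]
  ]
}}

```text
time_s: 16.58
tcp_pos: [0.5199, -0.0646, 0.136]
ee_rot: [[0.736, 0.677, -0.0], [0.677, -0.736, 0.0], [-0.0, -0.0, -1.0]]
wrist_force: [0.2, -0.5, -0.5]
gripper_width: 0.537
```

>>> {"op": "play_rows", "data": {
  "targets": [
    [[0,0,0,0.02,0],[0,0,0,0.05,0],[0,0,0,0.09,0],[0,-0.02,-0.02,0.12,0],[0,-0.04,-0.04,0.15,0]]
  ]
}}

```text
time_s: 17.0
tcp_pos: [0.48, -0.1045, 0.2878]
ee_rot: [[0.735, 0.678, 0.001], [0.678, -0.735, -0.0], [0.001, 0.001, -1.0]]
wrist_force: [-0.3, -1.2, 0.6]
gripper_width: 0.916
```

>>> {"op": "play_rows", "data": {
  "targets": [
    [[0,-0.03,-0.028,0.03,0],[0,-0.035,-0.03,0.03,0],[0,-0.035,-0.03,0.03,0],[0,-0.035,-0.03,0.03,0]]
  ]
}}

```text
time_s: 17.33
tcp_pos: [0.4445, -0.1347, 0.316]
ee_rot: [[0.737, 0.675, 0.001], [0.675, -0.737, 0.001], [0.001, -0.0, -1.0]]
wrist_force: [0.4, -0.2, -0.1]
gripper_width: 1.002
```

```bash
python3 - <<'E'
from h import *
s=sense();print(s['time_s'],s['tcp_pos'],s['joints'])
c=get_calibration('wrist');im=capture('wrist');np.savez('w7',**c)
t=capture('top');ct=get_calibration('top')
sc=capture('scene');cs=get_calibration('scene')
for k in('green','orange'):
    for b in blob(t,*COL[k],40): print('top',k,b[0],b[1],up(ct,b[0],.139)[:2].round(3))
for n,i,cc in(('top',t,ct),('scene',sc,cs)):
    for b in blob(i,*COL['yellow'],30): print(n,'yellow',b[0],b[1],up(cc,b[0],.07)[:2].round(4))
cv2.imwrite('pics/w7.png',im)
E
```

```text
17.3333 [ 0.44448177 -0.13469826  0.31596573] [ 3.23874670e+00  3.17789048e+00 -1.32219513e+01 -4.23262602e-02
 -7.35526030e+01  1.29265681e+02]
top green [396.2 133.1] 122 [ 0.687 -0.243]
top green [286.8 150. ] 79 [0.642 0.098]
top green [262.9 207.2] 159 [0.465 0.172]
top green [361.4 239.2] 49 [ 0.361 -0.121]
top green [381.3 265.5] 46 [ 0.283 -0.176]
top orange [391.9  77.5] 40 [ 0.873 -0.241]
top orange [452.3 147.3] 75 [ 0.636 -0.413]
top orange [320.7 149.1] 98 [ 0.642 -0.007]
top orange [608.8 394.2] 567 [-0.081 -0.781]
top yellow [411.7 129.6] 641 [ 0.7218 -0.3093]
top yellow [222.6 169.6] 87 [0.603  0.3138]
scene yellow [427.  210.9] 93 [0.6075 0.3116]
scene yellow [332.  234.2] 90 [0.5878 0.0187]
scene yellow [226.6 328.7] 1424 [ 0.7646 -0.3235]
scene yellow [167.4 318.3] 54 [ 0.6858 -0.4467]
```

View pics/w7.png

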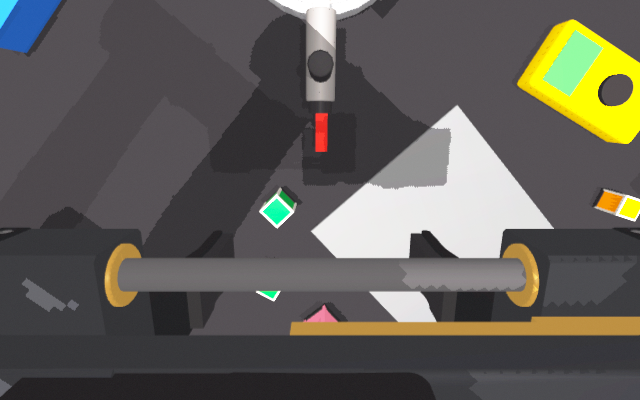

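The arm and red tongue share the same centre line (column about 321), and both cells are in the tray. Next is the button at about (0.605, 0.313).

>>> {"op": "play_rows", "data": {
  "targets": [
    [[1,0.053,0.149,0,0],[1,0.053,0.149,0,0],[1,0.053,0.149,0,0],[1,0.053,0.149,0,0],[1,0.053,0.149,0,0]]
  ]
}}

```text
time_s: 17.9
tcp_pos: [0.4999, 0.0195, 0.3139]
ee_rot: [[0.733, 0.681, -0.002], [0.681, -0.733, -0.0], [-0.002, -0.002, -1.0]]
wrist_force: [0.1, -0.1, -0.1]
gripper_width: 0.709
```

>>> {"op": "play_rows", "data": {
  "targets": [
    [[1,0.053,0.149,0,0],[1,0.053,0.149,0,0],[1,0.053,0.149,0,0],[1,0.053,0.149,0,0],[1,0.053,0.149,0,0]]
  ]
}}

```text
time_s: 18.32
tcp_pos: [0.5524, 0.169, 0.3127]
ee_rot: [[0.733, 0.68, -0.003], [0.68, -0.733, -0.001], [-0.003, -0.001, -1.0]]
wrist_force: [0.3, 0.5, -0.2]
gripper_width: 0.327
```

>>> {"op": "play_rows", "data": {
  "targets": [
    [[1,0.054,0.15,-0.11,0],[1,0.054,0.15,-0.11,0],[1,0.054,0.15,-0.11,0],[1,0.054,0.15,-0.11,0],[1,0.054,0.15,-0.11,0]]
  ]
}}

```text
time_s: 18.73
tcp_pos: [0.6042, 0.3158, 0.2006]
ee_rot: [[0.735, 0.678, -0.005], [0.678, -0.735, -0.003], [-0.006, -0.001, -1.0]]
wrist_force: [-1.1, -0.4, -0.0]
gripper_width: 0.017
```

>>> {"op": "play_rows", "data": {
  "targets": [
    [[1,0,0,-0.03,0],[1,0,0,-0.06,0],[1,0,0,-0.09,0],[1,0,0,-0.108,0],[1,0,0,-0.108,0]]
  ]
}}

```text
time_s: 19.15
tcp_pos: [0.602, 0.3119, 0.0911]
ee_rot: [[0.737, 0.676, -0.01], [0.676, -0.737, -0.007], [-0.012, -0.001, -1.0]]
wrist_force: [-1.1, -1.4, 1.7]
gripper_width: 0.001
```

```bash
python3 - <<'E'
from ov import *
s=sense();print(s['time_s'],s['tcp_pos'],s['wrist_force'],s['gripper_width'])
sc=capture('scene');c=get_calibration('scene');p=s['tcp_pos'].copy();p[2]-=.017
cv2.imwrite('pics/ov7.png',draw(sc,c,[(circ(p[:2],.004,p[2]),(0,0,255)),(circ((.605,.313),.018,.07),(255,0,255))],(370,160,470,260),5))
E
```

```text
19.15 [0.60200249 0.31194387 0.09109844] [-1.10852662 -1.39297404  1.65350433] 0.0010518625999143413
```

View pics/ov7.png

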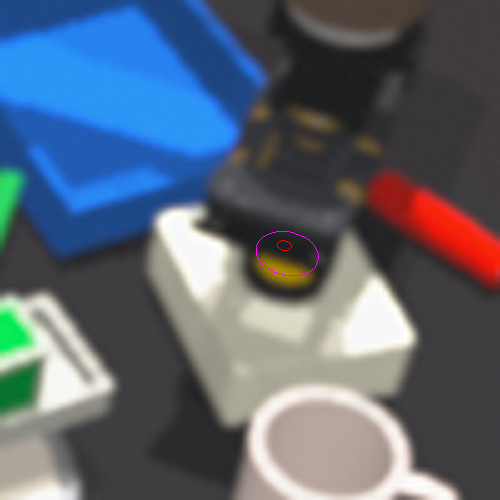

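>>> {"op": "play_rows", "data": {
  "targets": [
    [[1,0,0,-0.006,0],[1,0,0,-0.01,0],[1,0,0,-0.012,0],[1,0,0,-0.012,0]]
  ]
}}

```text
time_s: 19.53
tcp_pos: [0.6059, 0.3142, 0.0877]
ee_rot: [[0.736, 0.677, 0.003], [0.677, -0.736, 0.002], [0.004, 0.0, -1.0]]
wrist_force: [0.7, -0.2, 3.2]
gripper_width: 0.004
```

>>> {"op": "play_rows", "data": {
  "targets": [
    [[1,0,0,-0.002,0],[1,0,0,-0.004,0],[1,0,0,-0.006,0],[1,0,0,-0.006,0]]
  ]
}}

```text
time_s: 19.87
tcp_pos: [0.606, 0.3142, 0.0834]
ee_rot: [[0.736, 0.677, 0.004], [0.677, -0.736, 0.002], [0.004, 0.001, -1.0]]
wrist_force: [-2.0, 0.5, 11.8]
gripper_width: 0.005
```

>>> {"op": "play_rows", "data": {
  "targets": [
    [[1,0,0,-0.001,0],[1,0,0,-0.002,0],[1,0,0,-0.002,0],[1,0,0,-0.002,0]]
  ]
}}

```text
time_s: 20.2
tcp_pos: [0.606, 0.3142, 0.0832]
ee_rot: [[0.736, 0.677, 0.005], [0.677, -0.736, 0.002], [0.005, 0.002, -1.0]]
wrist_force: [-5.3, -1.2, 18.1]
gripper_width: 0.007
```

>>> {"op": "play_rows", "data": {
  "targets": [
    [[1,0,0,0.01,0],[1,0,0,0.03,0],[0.5,0,0,0.06,0],[0,0,0,0.1,0],[0,0,0,0.14,0]]
  ]
}}

```text
time_s: 20.62
tcp_pos: [0.6035, 0.3122, 0.2176]
ee_rot: [[0.737, 0.676, -0.005], [0.676, -0.737, -0.003], [-0.006, -0.001, -1.0]]
wrist_force: [1.3, 0.8, 0.3]
gripper_width: 0.152
```

>>> {"op": "play_rows", "data": {
  "targets": [
    [[0,0.01,-0.03,0.0,-0.12],[0,0.02,-0.06,0.0,-0.24],[0,0.03,-0.09,0.0,-0.36],[0,0.037,-0.12,0,-0.48],[0,0.037,-0.14,0,-0.6]]
  ]
}}

```text
time_s: 21.03
tcp_pos: [0.6417, 0.1703, 0.2169]
ee_rot: [[0.991, 0.134, -0.003], [0.134, -0.991, -0.001], [-0.003, 0.001, -1.0]]
wrist_force: [0.8, 0.1, 0.1]
gripper_width: 0.523
```

>>> {"op": "play_rows", "data": {
  "targets": [
    [[0,0,-0.03,0.0,-0.109],[0,0,-0.06,0.0,-0.109],[0,0,-0.076,0,-0.109],[0,0,-0.076,0,-0.109],[0,0,-0.076,0,-0.109]]
  ]
}}

```text
time_s: 21.45
tcp_pos: [0.6414, 0.0964, 0.2176]
ee_rot: [[0.999, 0.032, -0.001], [0.032, -0.999, -0.0], [-0.001, 0.0, -1.0]]
wrist_force: [0.9, 1.2, 1.0]
gripper_width: 0.91
```

```bash
python3 - <<'E'
from h import *
s=sense();print(s['time_s'],s['tcp_pos'],s['ee_rot'].round(3).tolist(),s['gripper_width'],s['wrist_force'],s['joints'])
t=capture('top');ct=get_calibration('top');sc=capture('scene');cs=get_calibration('scene');w=capture('wrist');cw=get_calibration('wrist');cv2.imwrite('pics/w8.png',w)
for k in('green','orange','yellow'):
    for n,i,cc,z in(('top',t,ct,.139),('scene',sc,cs,.139),('wrist',w,cw,.139)):
        for b in blob(i,*COL[k],40):
            P=up(cc,b[0],.07 if n!='wrist' and k=='yellow' and b[0][0]!=0 and abs(up(cc,b[0],.07)[1]-.313)<.03 else z)[:2]
            if .55<P[0]<.7 and -.1<P[1]<.35: print(n,k,b[0],b[1],P.round(3))
E
```

```text
21.45 [0.64139774 0.09638905 0.21758597] [[0.999, 0.032, -0.001], [0.032, -0.999, -0.0], [-0.001, 0.0, -1.0]] 0.9100742194504463 [0.89501734 1.19090182 1.0053888 ] [ 2.27963091e+01  2.52189189e+01  2.26044493e+00 -3.14455039e-02
 -6.71211163e+01  6.90531009e+01]
top green [287.8 148.9] 43 [0.645 0.095]
scene green [367.4 213.9] 295 [0.611 0.11 ]
scene green [362.2 236.5] 46 [0.678 0.063]
scene green [372.1 237.7] 66 [0.691 0.084]
wrist green [325.8 163.3] 295 [0.676 0.096]
wrist green [326.4 197.7] 2432 [0.654 0.095]
wrist green [305.2 251.7] 218 [0.615 0.108]
wrist green [246.1 313.2] 882 [0.566 0.149]
top orange [320.4 148.9] 109 [ 0.643 -0.006]
scene orange [333.4 233.9] 96 [ 0.642 -0.003]
scene orange [335.  246.6] 115 [ 0.683 -0.016]
wrist orange [465.3 182.7] 374 [0.667 0.005]
wrist orange [474.3 218. ] 1939 [ 0.643 -0.004]
wrist orange [432.1 221.7] 46 [0.64  0.024]
wrist orange [527.9 281.4] 179 [ 0.598 -0.048]
scene yellow [427.  210.8] 94 [0.607 0.312]
wrist yellow [ 70.8 218.2] 775 [0.634 0.265]
```

>>> {"op": "play_rows", "data": {
  "targets": [
    [[0,0,0,-0.03,0],[0,0,0,-0.06,0],[0,0,0,-0.085,0],[0,0,0,-0.099,0],[0.9,0,0,-0.099,0]]
  ]
}}

```text
time_s: 22.02
tcp_pos: [0.6393, 0.0979, 0.1147]
ee_rot: [[0.999, 0.035, -0.008], [0.035, -0.999, -0.002], [-0.008, 0.002, -1.0]]
wrist_force: [0.3, 0.2, -0.6]
gripper_width: 0.974
```

>>> {"op": "play_rows", "data": {
  "targets": [
    [[0.9,0,0,0,0],[0.9,0,0,0,0],[0.9,0,0,0,0],[0.9,0,0,0,0],[0.9,0,0,0,0]]
  ]
}}

```text
time_s: 22.43
tcp_pos: [0.6424, 0.0976, 0.1204]
ee_rot: [[0.999, 0.034, 0.002], [0.034, -0.999, 0.001], [0.002, -0.001, -1.0]]
wrist_force: [-0.0, -0.0, 0.0]
gripper_width: 0.629
```

>>> {"op": "play_rows", "data": {
  "targets": [
    [[0.9,0,0,0,0],[0.9,0,0,0,0],[0.9,0,0,0,0],[0.9,0,0,0.02,0],[0.9,0,0,0.05,0]]
  ]
}}

```text
time_s: 22.85
tcp_pos: [0.6393, 0.0967, 0.1654]
ee_rot: [[0.999, 0.033, -0.009], [0.033, -0.999, -0.002], [-0.009, 0.002, -1.0]]
wrist_force: [-0.3, 0.4, -1.5]
gripper_width: 0.455
```

>>> {"op": "play_rows", "data": {
  "targets": [
    [[0.9,0,0,0.025,0],[0.9,-0.01,0.01,0.04,0],[0.9,-0.03,0.03,0.05,0],[0.9,-0.05,0.05,0.05,0],[0.9,-0.07,0.07,0.05,0]]
  ]
}}

```text
time_s: 23.27
tcp_pos: [0.5705, 0.1682, 0.2193]
ee_rot: [[0.999, 0.033, 0.0], [0.033, -0.999, 0.001], [0.0, -0.001, -1.0]]
wrist_force: [0.4, 1.4, -1.3]
gripper_width: 0.458
```

>>> {"op": "play_rows", "data": {
  "targets": [
    [[0.9,-0.025,0.03,0,0],[0.9,-0.05,0.06,0,0],[0.9,-0.075,0.09,0,0],[0.9,-0.1,0.12,0,0],[0.9,-0.125,0.14,0,0]]
  ]
}}

```text
time_s: 23.68
tcp_pos: [0.4446, 0.3094, 0.2185]
ee_rot: [[0.999, 0.035, -0.001], [0.035, -0.999, 0.0], [-0.001, -0.0, -1.0]]
wrist_force: [0.4, -0.3, -0.9]
gripper_width: 0.457
```

>>> {"op": "play_rows", "data": {
  "targets": [
    [[0.9,0,0,-0.03,0],[0.9,0,0,-0.06,0],[0.9,0,0,-0.09,0],[0.9,0,0,-0.12,0],[0.9,0,0,-0.145,0]]
  ]
}}

```text
time_s: 24.1
tcp_pos: [0.4451, 0.3067, 0.0719]
ee_rot: [[0.999, 0.034, -0.002], [0.034, -0.999, -0.001], [-0.002, 0.001, -1.0]]
wrist_force: [0.8, 1.4, -1.4]
gripper_width: 0.458
```

>>> {"op": "play_rows", "data": {
  "targets": [
    [[0.9,0,0,-0.013,0],[0.9,0,0,-0.022,0],[0.9,0,0,-0.027,0],[0.9,0,0,-0.028,0],[0.9,0,0,-0.028,0]]
  ]
}}

```text
time_s: 24.52
tcp_pos: [0.4471, 0.3078, 0.0466]
ee_rot: [[0.999, 0.034, 0.001], [0.034, -0.999, 0.001], [0.001, -0.001, -1.0]]
wrist_force: [-0.2, -0.7, -1.2]
gripper_width: 0.458
```

>>> {"op": "play_rows", "data": {
  "targets": [
    [[0.4,0,0,0,0],[0.2,0,0,0,0],[0.2,0,0,0,0],[0.2,0,0,0,0],[0.2,0,0,0,0]]
  ]
}}

```text
time_s: 24.93
tcp_pos: [0.4471, 0.3075, 0.0466]
ee_rot: [[0.999, 0.034, 0.001], [0.034, -0.999, 0.001], [0.001, -0.001, -1.0]]
wrist_force: [0.6, 0.1, -0.3]
gripper_width: 0.741
```

>>> {"op": "play_rows", "data": {
  "targets": [
    [[0.2,0,0,0,0],[0.2,0,0,0.03,0],[0.2,0,0,0.07,0],[0.2,0,0,0.11,0],[0.2,0,0,0.15,0]]
  ]
}}

```text
time_s: 25.35
tcp_pos: [0.4466, 0.3069, 0.1977]
ee_rot: [[0.999, 0.034, -0.0], [0.034, -0.999, -0.001], [-0.0, 0.001, -1.0]]
wrist_force: [1.7, 1.3, -0.6]
gripper_width: 0.798
```

>>> {"op": "play_rows", "data": {
  "targets": [
    [[0,0.03,-0.025,0.02,0],[0,0.06,-0.05,0.02,0],[0,0.09,-0.075,0.02,0],[0,0.12,-0.1,0.02,0],[0,0.14,-0.13,0.02,0]]
  ]
}}

```text
time_s: 25.77
tcp_pos: [0.589, 0.1765, 0.2161]
ee_rot: [[0.999, 0.034, 0.001], [0.034, -0.999, 0.0], [0.001, -0.0, -1.0]]
wrist_force: [1.1, 0.9, 0.1]
gripper_width: 0.99
```

```bash
python3 - <<'E'
from h import *
s=sense();print(s['time_s'],s['tcp_pos'],s['gripper_width'],s['wrist_force'])
t=capture('top');ct=get_calibration('top');sc=capture('scene');cs=get_calibration('scene');cv2.imwrite('pics/t9.png',t)
for k in('green','orange'):
    for n,i,cc in(('top',t,ct),('scene',sc,cs)):
        for b in blob(i,*COL[k],30):
            P=up(cc,b[0],.065 if k=='green' else .139)[:2]
            if .2<P[0]<.7 and -.1<P[1]<.45: print(n,k,b[0],b[1],P.round(3))
E
```

```text
25.7667 [0.58901746 0.17651064 0.21610692] 0.989715132667169 [1.08585038 0.88597283 0.10984899]
top green [271.5 197.2] 280 [0.508 0.155]
top green [224.  213.5] 80 [0.459 0.308]
scene green [398.8 180. ] 32 [0.455 0.303]
scene green [394.2 188.7] 38 [0.485 0.271]
scene green [403.5 188.6] 34 [0.495 0.297]
scene green [365.8 209.9] 221 [0.534 0.15 ]
top orange [320.7 149.2] 99 [ 0.642 -0.007]
scene orange [325.4 244.7] 38 [ 0.668 -0.036]
scene orange [334.8 246.7] 110 [ 0.683 -0.016]
```

>>> {"op": "play_rows", "data": {
  "targets": [
    [[0,0.011,-0.037,0,0],[0,0.022,-0.074,0,0],[0,0.033,-0.11,0,0],[0,0.045,-0.148,0,0],[0,0.056,-0.184,0,0]]
  ]
}}

```text
time_s: 26.28
tcp_pos: [0.6429, -0.008, 0.2162]
ee_rot: [[0.999, 0.034, -0.0], [0.034, -0.999, 0.0], [-0.0, -0.0, -1.0]]
wrist_force: [0.8, 1.6, 0.4]
gripper_width: 0.996
```

>>> {"op": "play_rows", "data": {
  "targets": [
    [[0,0,0,0,0],[0,0,0,-0.03,0],[0,0,0,-0.06,0],[0,0,0,-0.085,0],[0,0,0,-0.096,0]]
  ]
}}

```text
time_s: 26.7
tcp_pos: [0.6402, -0.0063, 0.1161]
ee_rot: [[0.999, 0.033, -0.007], [0.033, -0.999, -0.0], [-0.007, 0.0, -1.0]]
wrist_force: [-1.5, -0.4, -1.3]
gripper_width: 1.001
```

>>> {"op": "play_rows", "data": {
  "targets": [
    [[0.9,0,0,0,0],[0.9,0,0,0,0],[0.9,0,0,0,0],[0.9,0,0,0,0],[0.9,0,0,0,0]]
  ]
}}

```text
time_s: 27.12
tcp_pos: [0.6438, -0.0063, 0.1219]
ee_rot: [[0.999, 0.034, 0.003], [0.034, -0.999, 0.001], [0.003, -0.0, -1.0]]
wrist_force: [-0.8, -0.3, 0.5]
gripper_width: 0.706
```

>>> {"op": "play_rows", "data": {
  "targets": [
    [[0.9,0,0,0,0],[0.9,0,0,0,0],[0.9,0,0,0,0],[0.9,0,0,0,0],[0.9,0,0,0.02,0]]
  ]
}}

```text
time_s: 27.53
tcp_pos: [0.6398, -0.0069, 0.1357]
ee_rot: [[0.999, 0.032, -0.01], [0.032, -0.999, -0.0], [-0.01, 0.0, -1.0]]
wrist_force: [0.1, -0.9, -3.0]
gripper_width: 0.459
```

>>> {"op": "play_rows", "data": {
  "targets": [
    [[0.9,0,0,0.03,0],[0.9,0,0,0.06,0],[0.9,0,0,0.08,0],[0.9,-0.02,0.02,0.08,0],[0.9,-0.04,0.045,0.08,0]]
  ]
}}

```text
time_s: 27.95
tcp_pos: [0.6033, 0.0377, 0.221]
ee_rot: [[1.0, 0.03, 0.002], [0.03, -1.0, 0.001], [0.002, -0.001, -1.0]]
wrist_force: [-0.1, 1.1, -2.0]
gripper_width: 0.459
```

>>> {"op": "play_rows", "data": {
  "targets": [
    [[0.9,-0.024,0.026,0,0],[0.9,-0.049,0.053,0,0],[0.9,-0.074,0.08,0,0],[0.9,-0.099,0.107,0,0],[0.9,-0.123,0.134,0,0]]
  ]
}}

```text
time_s: 28.37
tcp_pos: [0.478, 0.173, 0.2197]
ee_rot: [[0.999, 0.033, -0.001], [0.033, -0.999, -0.0], [-0.001, 0.0, -1.0]]
wrist_force: [1.0, 1.2, -1.7]
gripper_width: 0.459
```

>>> {"op": "play_rows", "data": {
  "targets": [
    [[0.9,-0.024,0.026,0,0],[0.9,-0.049,0.053,0,0],[0.9,-0.074,0.08,0,0],[0.9,-0.1,0.11,0,0],[0.9,-0.124,0.135,0,0]]
  ]
}}

```text
time_s: 28.78
tcp_pos: [0.3541, 0.3084, 0.2199]
ee_rot: [[0.999, 0.034, -0.0], [0.034, -0.999, 0.0], [-0.0, -0.0, -1.0]]
wrist_force: [0.6, 0.5, -1.8]
gripper_width: 0.457
```

>>> {"op": "play_rows", "data": {
  "targets": [
    [[0.9,0,0,-0.01,0],[0.9,0,0,-0.04,0],[0.9,0,0,-0.07,0],[0.9,0,0,-0.1,0],[0.9,0,0,-0.13,0]]
  ]
}}

```text
time_s: 29.2
tcp_pos: [0.3555, 0.3072, 0.089]
ee_rot: [[0.999, 0.034, 0.0], [0.034, -0.999, 0.001], [0.0, -0.001, -1.0]]
wrist_force: [-0.3, 1.7, -2.0]
gripper_width: 0.455
```

>>> {"op": "play_rows", "data": {
  "targets": [
    [[0.9,0,0,-0.02,0],[0.9,0,0,-0.033,0],[0.9,0,0,-0.042,0],[0.9,0,0,-0.043,0],[0.9,0,0,-0.043,0]]
  ]
}}

```text
time_s: 29.62
tcp_pos: [0.3559, 0.3074, 0.0469]
ee_rot: [[0.999, 0.034, -0.0], [0.034, -0.999, -0.0], [-0.0, 0.0, -1.0]]
wrist_force: [0.2, 0.1, -0.7]
gripper_width: 0.456
```

>>> {"op": "play_rows", "data": {
  "targets": [
    [[0.4,0,0,0,0],[0.2,0,0,0,0],[0.2,0,0,0,0],[0.2,0,0,0,0],[0.2,0,0,0,0]]
  ]
}}

```text
time_s: 30.03
tcp_pos: [0.356, 0.3076, 0.0476]
ee_rot: [[0.999, 0.034, 0.001], [0.034, -0.999, 0.001], [0.001, -0.001, -1.0]]
wrist_force: [0.0, 0.3, 0.6]
gripper_width: 0.739
```

>>> {"op": "play_rows", "data": {
  "targets": [
    [[0.2,0,0,0,0],[0.2,0,0,0.03,0],[0.2,0,0,0.07,0],[0.2,0,0,0.11,0],[0.2,0,0,0.15,0]]
  ]
}}

```text
time_s: 30.45
tcp_pos: [0.3556, 0.3068, 0.1989]
ee_rot: [[0.999, 0.034, -0.0], [0.034, -0.999, -0.001], [-0.0, 0.001, -1.0]]
wrist_force: [0.8, 1.1, -0.3]
gripper_width: 0.799
```

```bash
python3 - <<'E'
from h import *
s=sense();print(s['time_s'],s['tcp_pos'],s['gripper_width'],s['wrist_force'],s['joints'])
E
```

```text
30.45 [0.35557455 0.30682244 0.19888236] 0.7989449921428668 [ 0.76750289  1.09712004 -0.29288605] [ 6.06836471e+01  9.00031936e+00 -2.40766434e+01  1.43683767e-03
 -5.69605420e+01  3.12507246e+01]
```

>>> {"op": "play_rows", "data": {
  "targets": [
    [[0,0.01,-0.025,0.02,0.1],[0,0.02,-0.05,0.03,0.2],[0,0.035,-0.08,0.03,0.3],[0,0.05,-0.115,0.03,0.4],[0,0.065,-0.15,0.03,0.5]]
  ]
}}

```text
time_s: 30.87
tcp_pos: [0.4209, 0.1564, 0.2277]
ee_rot: [[0.858, 0.513, 0.001], [0.513, -0.858, 0.001], [0.001, -0.0, -1.0]]
wrist_force: [-0.1, 0.0, 0.3]
gripper_width: 0.988
```

>>> {"op": "play_rows", "data": {
  "targets": [
    [[0,0.015,-0.035,0,0.1],[0,0.03,-0.07,0,0.207],[0,0.045,-0.105,0,0.207],[0,0.06,-0.14,0,0.207],[0,0.075,-0.17,0,0.207]]
  ]
}}

```text
time_s: 31.28
tcp_pos: [0.4959, -0.0146, 0.2273]
ee_rot: [[0.739, 0.674, 0.0], [0.674, -0.739, 0.0], [0.0, 0.0, -1.0]]
wrist_force: [0.5, 1.0, 1.3]
gripper_width: 1.003
```

>>> {"op": "play_rows", "data": {
  "targets": [
    [[0,0.0125,-0.026,0,0],[0,0.025,-0.0525,0,0],[0,0.025,-0.0525,0,0],[0,0.025,-0.0525,0,0],[0,0.025,-0.0525,0,0]]
  ]
}}

```text
time_s: 31.7
tcp_pos: [0.5203, -0.0648, 0.2268]
ee_rot: [[0.739, 0.674, -0.001], [0.674, -0.739, 0.0], [-0.0, -0.001, -1.0]]
wrist_force: [-0.5, -0.2, -0.8]
gripper_width: 0.998
```

```bash
python3 - <<'E'
from h import *
s=sense();print(s['time_s'],s['tcp_pos'],s['ee_rot'].round(3).tolist(),s['gripper_width'],s['joints'])
t=capture('top');ct=get_calibration('top');sc=capture('scene');cs=get_calibration('scene');cv2.imwrite('pics/t10.png',t);cv2.imwrite('pics/s10.png',sc)
for k in('green','orange'):
    for n,i,cc in(('top',t,ct),('scene',sc,cs)):
        for b in blob(i,*COL[k],20):
            P=up(cc,b[0],.065)[:2]
            if .25<P[0]<.55 and .2<P[1]<.45: print(n,k,b[0],b[1],b[2],P.round(3))
E
```

```text
31.7 [ 0.52033159 -0.06484523  0.22684906] [[0.739, 0.674, -0.001], [0.674, -0.739, 0.0], [-0.0, -0.001, -1.0]] 0.9982304287010618 [ 1.06290837e+01  1.28512939e+01 -1.46827469e+01 -2.05465033e-02
 -6.25059076e+01  1.21736397e+02]
top green [224.1 213.8] 81 [220, 209, 9, 10] [0.458 0.307]
top green [256.4 213.6] 30 [254, 210, 5, 8] [0.456 0.204]
scene green [401.  179.9] 61 [396, 176, 11, 8] [0.457 0.31 ]
scene green [394.2 188.7] 38 [392, 184, 5, 10] [0.485 0.271]
scene green [403.3 188.6] 30 [400, 186, 8, 6] [0.494 0.297]
scene orange [379.5 168.8] 40 [378, 163, 5, 12] [0.385 0.271]
scene orange [386.9 170.9] 74 [383, 166, 9, 11] [0.403 0.288]
```

>>> {"op": "play_rows", "data": {
  "targets": [
    [[0,0,0,-0.03,0],[0,0,0,-0.06,0],[0,0,0,-0.08,0],[0,0,0,-0.091,0],[0.5,0,0,-0.091,0]]
  ]
}}

```text
time_s: 32.22
tcp_pos: [0.5186, -0.0639, 0.1336]
ee_rot: [[0.738, 0.675, -0.006], [0.675, -0.738, -0.0], [-0.005, -0.004, -1.0]]
wrist_force: [-0.0, -0.8, 0.5]
gripper_width: 0.971
```

>>> {"op": "play_rows", "data": {
  "targets": [
    [[1,0,0,0,0],[1,0,0,0,0],[1,0,0,0,0],[1,0,0,0,0],[1,0,0,0,0]]
  ]
}}

```text
time_s: 32.63
tcp_pos: [0.5212, -0.0647, 0.137]
ee_rot: [[0.739, 0.674, 0.002], [0.674, -0.739, 0.0], [0.001, 0.001, -1.0]]
wrist_force: [0.3, 0.2, -0.5]
gripper_width: 0.628
```

>>> {"op": "play_rows", "data": {
  "targets": [
    [[1,0,0,0,0],[1,0,0,0,0],[1,0,0,0,0],[1,0,0,0,0],[1,0,0,0,0]]
  ]
}}

```text
time_s: 33.05
tcp_pos: [0.5206, -0.0648, 0.136]
ee_rot: [[0.739, 0.674, -0.0], [0.674, -0.739, 0.0], [-0.0, -0.0, -1.0]]
wrist_force: [-2.3, 0.5, -0.6]
gripper_width: 0.251
```

>>> {"op": "play_rows", "data": {
  "targets": [
    [[1,0,0,0,0],[1,0,0,0,0]]
  ]
}}

```text
time_s: 33.22
tcp_pos: [0.5206, -0.0649, 0.1361]
ee_rot: [[0.739, 0.674, -0.0], [0.674, -0.739, -0.0], [-0.0, -0.0, -1.0]]
wrist_force: [-0.6, 0.4, -0.1]
gripper_width: 0.245
```

```bash
python3 - <<'E'
from h import *
s=sense();print(s['time_s'],s['tcp_pos'],s['gripper_width'],s['wrist_force'])
A=np.array((.642,.047));p=s['tcp_pos'][:2]-A;a0=np.degrees(np.arctan2(p[1],p[0]))%360;print(np.linalg.norm(p),a0)
g=lambda a:.165*np.array([np.cos(np.radians(a)),np.sin(np.radians(a))])
for k in range(1,21):
    f=lambda k:a0+(138-a0)*k/20
    print(k,(g(f(k))-g(f((k-1)//5*5))).round(4),round(np.radians(f((k-1)%5+1)-a0),3))
E
```

```text
33.2167 [ 0.52060528 -0.06485466  0.13606799] 0.24476106306588738 [-0.55043461  0.35365851 -0.11905841]
0.1650701139608346 222.6578694197636
1 [-0.0079  0.0093] -0.074
2 [-0.0151  0.0191] -0.148
3 [-0.0216  0.0294] -0.222
4 [-0.0273  0.0402] -0.296
5 [-0.0322  0.0514] -0.369
6 [-0.004   0.0115] -0.074
7 [-0.0072  0.0233] -0.148
8 [-0.0095  0.0352] -0.222
9 [-0.011   0.0473] -0.296
10 [-0.0115  0.0595] -0.369
11 [0.0004 0.0122] -0.074
12 [0.0017 0.0243] -0.148
13 [0.0038 0.0363] -0.222
14 [0.0069 0.0481] -0.296
15 [0.0108 0.0596] -0.369
16 [0.0048 0.0112] -0.074
17 [0.0103 0.0221] -0.148
18 [0.0167 0.0325] -0.222
19 [0.0238 0.0424] -0.296
20 [0.0316 0.0517] -0.369
```

>>> {"op": "play_rows", "data": {
  "targets": [
    [[1,-0.008,0.0093,0,-0.074],[1,-0.015,0.019,0,-0.148],[1,-0.0216,0.0294,0,-0.222],[1,-0.0273,0.0402,0,-0.296],[1,-0.0322,0.0514,0,-0.369]]
  ]
}}

```text
time_s: 33.63
tcp_pos: [0.4887, -0.0131, 0.1361]
ee_rot: [[0.933, 0.359, 0.001], [0.359, -0.933, -0.0], [0.001, 0.0, -1.0]]
wrist_force: [2.4, -0.6, -2.4]
gripper_width: 0.245
```

>>> {"op": "play_rows", "data": {
  "targets": [
    [[1,-0.004,0.0115,0,-0.074],[1,-0.0072,0.0233,0,-0.148],[1,-0.0095,0.0352,0,-0.222],[1,-0.011,0.0473,0,-0.296],[1,-0.0115,0.0595,0,-0.369]]
  ]
}}

```text
time_s: 34.05
tcp_pos: [0.4774, 0.0466, 0.1361]
ee_rot: [[1.0, -0.001, 0.001], [-0.001, -1.0, 0.0], [0.001, -0.0, -1.0]]
wrist_force: [2.6, -1.3, -3.4]
gripper_width: 0.247
```

>>> {"op": "play_rows", "data": {
  "targets": [
    [[1,0.0004,0.0122,0,-0.074],[1,0.0017,0.0243,0,-0.148],[1,0.0038,0.0363,0,-0.222],[1,0.0069,0.0481,0,-0.296],[1,0.0108,0.0596,0,-0.369]]
  ]
}}

```text
time_s: 34.47
tcp_pos: [0.4883, 0.1061, 0.1361]
ee_rot: [[0.932, -0.361, 0.001], [-0.361, -0.932, -0.0], [0.001, -0.0, -1.0]]
wrist_force: [2.0, -2.9, -2.1]
gripper_width: 0.242
```

>>> {"op": "play_rows", "data": {
  "targets": [
    [[1,0.0048,0.0112,0,-0.074],[1,0.0103,0.0221,0,-0.148],[1,0.0167,0.0325,0,-0.222],[1,0.0238,0.0424,0,-0.296],[1,0.0316,0.0517,0,-0.369]]
  ]
}}

```text
time_s: 34.88
tcp_pos: [0.5197, 0.1579, 0.1361]
ee_rot: [[0.739, -0.673, -0.0], [-0.673, -0.739, -0.0], [0.0, 0.0, -1.0]]
wrist_force: [0.7, -1.0, -0.3]
gripper_width: 0.242
```

>>> {"op": "play_rows", "data": {
  "targets": [
    [[1,0,0,0,0],[1,0,0,0,0],[1,0,0,0,0]]
  ]
}}

```text
time_s: 35.13
tcp_pos: [0.5196, 0.1577, 0.1361]
ee_rot: [[0.742, -0.67, 0.001], [-0.67, -0.742, 0.001], [0.0, -0.001, -1.0]]
wrist_force: [0.6, 3.3, -1.0]
gripper_width: 0.247
```

```bash
python3 -c "
from al import al;al('w11','green')"
```

```text
35.1833 [0.51945955 0.15756329 0.13607382] [ 1.04672226  3.78783709 -2.74408208] 137.9413431208964
(array([327.9, 307.1]), 77, [318, 304, 18, 6]) [0.45581687 0.20829084] 0.24633086088672299 139.09754617647278
150 295 347 321.0
180 296 347 321.5
200 296 346 321.0
```

>>> {"op": "play_rows", "data": {
  "targets": [
    [[1,-0.001,-0.0012,0,0.01],[1,-0.0021,-0.0024,0,0.019],[1,-0.0021,-0.0024,0,0.019],[1,-0.0021,-0.0024,0,0.019],[1,-0.0021,-0.0024,0,0.019]]
  ]
}}

```text
time_s: 35.6
tcp_pos: [0.5169, 0.1546, 0.1361]
ee_rot: [[0.754, -0.657, -0.001], [-0.657, -0.754, -0.0], [-0.0, 0.001, -1.0]]
wrist_force: [-0.6, 2.3, -1.4]
gripper_width: 0.245
```

```bash
python3 -c "
from al import al;al('w12','green')"
```

```text
35.65 [0.51694928 0.1546288  0.13609946] [-0.50491214  2.34113039 -0.1831912 ] 139.28204111329057
(array([318.6, 307.5]), 64, [311, 305, 17, 5]) [0.45659401 0.20964723] 0.2466363727435742 138.74117321339966
150 294 346 320.0
180 295 346 320.5
200 296 346 321.0
```

>>> {"op": "play_rows", "data": {
  "targets": [
    [[1,0.0007,0.0008,0,-0.005],[1,0.0007,0.0008,0,-0.006],[1,0.0007,0.0008,0,-0.006],[1,0.0007,0.0008,0,-0.006]]
  ]
}}

```text
time_s: 35.98
tcp_pos: [0.5177, 0.1555, 0.1361]
ee_rot: [[0.75, -0.662, -0.001], [-0.662, -0.75, -0.0], [-0.0, 0.001, -1.0]]
wrist_force: [-2.0, 2.1, 0.3]
gripper_width: 0.243
```

>>> {"op": "play_rows", "data": {
  "targets": [
    [[0.5,0,0,0,0],[0,0,0,0,0],[0,0,0,0,0],[0,0,0,0,0],[0,0,0,0,0]]
  ]
}}

```text
time_s: 36.4
tcp_pos: [0.5182, 0.1556, 0.1361]
ee_rot: [[0.749, -0.662, 0.0], [-0.662, -0.749, -0.0], [0.0, 0.0, -1.0]]
wrist_force: [0.1, 0.1, -0.3]
gripper_width: 0.539
```

>>> {"op": "play_rows", "data": {
  "targets": [
    [[0,0,0,0,0],[0,0,0,0.03,0],[0,0,0,0.07,0],[0,0,0,0.11,0],[0,-0.02,0.02,0.14,0]]
  ]
}}

```text
time_s: 36.82
tcp_pos: [0.5005, 0.1745, 0.2794]
ee_rot: [[0.747, -0.665, 0.004], [-0.665, -0.747, 0.0], [0.003, -0.003, -1.0]]
wrist_force: [1.6, 0.3, 0.4]
gripper_width: 0.919
```

>>> {"op": "play_rows", "data": {
  "targets": [
    [[0,-0.025,0.023,0.03,0],[0,-0.05,0.045,0.04,0],[0,-0.055,0.045,0.04,0],[0,-0.055,0.045,0.04,0],[0,-0.055,0.045,0.04,0]]
  ]
}}

```text
time_s: 37.23
tcp_pos: [0.4427, 0.2206, 0.3158]
ee_rot: [[0.75, -0.661, -0.0], [-0.661, -0.75, -0.0], [-0.0, 0.001, -1.0]]
wrist_force: [0.2, 0.1, -0.5]
gripper_width: 1.002
```

```bash
python3 - <<'E'
from h import *
s=sense();print(s['time_s'],s['tcp_pos'],s['joints'])
c=get_calibration('wrist');im=capture('wrist');cv2.imwrite('pics/w13.png',im);np.savez('w13',**c)
A=np.array((.642,.047));g=cv2.cvtColor(im,cv2.COLOR_BGR2GRAY)
for b in blob(im,*COL['green'],20):
    P=up(c,b[0],.036)[:2];d=P-A
    if .2<np.linalg.norm(d)<.27: print(b[:3],P,np.linalg.norm(d),np.degrees(np.arctan2(d[1],d[0]))%360)
cv2.imwrite('pics/w13c.png',cv2.resize(im[0:240,120:440],None,fx=2.5,fy=2.5,interpolation=cv2.INTER_CUBIC))
E
```

```text
37.2333 [0.44269721 0.22059304 0.31582049] [ 4.53336896e+01  6.39432078e+00 -9.66624548e+00 -4.07030482e-03
 -7.39696495e+01  3.27332644e+00]
(array([320.2, 135.4]), 479, [314, 117, 13, 38]) [0.47220035 0.19572697] 0.22572468583936656 138.78498645001164
```

View pics/w13c.png

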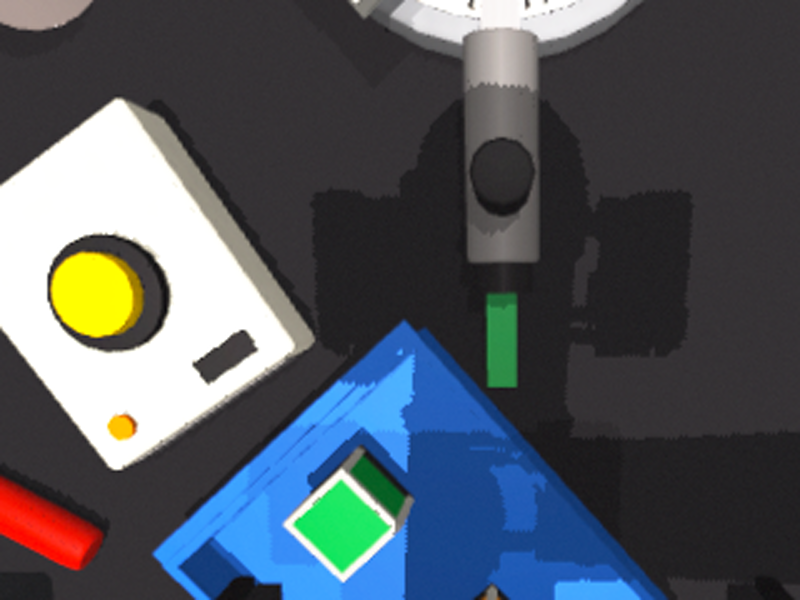

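Telescope tube, post and green tongue share one centre line (crop column about 502). The green cell stands upright in the bin. I'll retreat and check the amber cell numerically.

>>> {"op": "play_rows", "data": {
  "targets": [
    [[0,0,-0.04,0.02,0],[0,0,-0.08,0.03,0],[0,0,-0.12,0.03,0],[0,0,-0.16,0.03,0],[0,0,-0.19,0.03,0]]
  ]
}}

```text
time_s: 37.7
tcp_pos: [0.4428, 0.0273, 0.3454]
ee_rot: [[0.748, -0.664, -0.002], [-0.664, -0.748, -0.001], [-0.001, 0.002, -1.0]]
wrist_force: [1.3, 0.0, -0.3]
gripper_width: 1.001
```

>>> {"op": "play_rows", "data": {
  "targets": [
    [[0,0,-0.04,0,0],[0,0,-0.08,0,0],[0,0,-0.12,0,0],[0,0,-0.16,0,0],[0,0,-0.16,0,0]]
  ]
}}

```text
time_s: 38.12
tcp_pos: [0.4422, -0.1357, 0.3447]
ee_rot: [[0.743, -0.669, -0.004], [-0.669, -0.743, -0.002], [-0.002, 0.004, -1.0]]
wrist_force: [1.3, 0.6, 0.2]
gripper_width: 1.0
```

```bash
python3 - <<'E'
from h import *
s=sense();print(s['time_s'],s['tcp_pos'])
t=capture('top');ct=get_calibration('top');sc=capture('scene');cs=get_calibration('scene');cv2.imwrite('pics/t14.png',t);cv2.imwrite('pics/s14.png',sc)
for n,i,cc,o in(('top',t,ct,'pics/top0.png'),('scene',sc,cs,'pics/scene0.png')):
    for k,lh in(('green',COL['green']),('amber',((9,110,80),(32,255,255))),('red',COL['red'])):
        for b in blob(i,*lh,20):
            P=up(cc,b[0],.065)[:2]
            if .25<P[0]<.52 and .2<P[1]<.42: print(n,k,b[0],b[1],b[2],P.round(3))
    old=cv2.imread(o)
    for k in('red','yellow'): print(n,k,[(b[0].tolist(),b[1]) for b in blob(old,*COL[k],60)],[(b[0].tolist(),b[1]) for b in blob(i,*COL[k],60)])
p=[pr(cs,(.355,.308,.065)),pr(ct,(.355,.308,.065))];print('expected amber px scene/top',p)
E
```

```text
38.1167 [ 0.44220563 -0.13566727  0.34467668]
top green [224.1 213.8] 81 [220, 209, 9, 10] [0.458 0.307]
top amber [223.1 246.6] 88 [219, 242, 9, 11] [0.354 0.309]
top red [([140.1, 136.0], 2718), ([185.9, 182.0], 270), ([341.2, 195.7], 329)] [([140.1, 136.0], 2717), ([186.0, 182.1], 270), ([351.5, 206.3], 114)]
top yellow [([411.5, 129.7], 630), ([222.5, 169.7], 87)] [([412.7, 128.5], 588), ([222.5, 169.7], 86)]
scene green [401.  179.9] 60 [396, 176, 11, 8] [0.457 0.31 ]
scene green [394.3 188.7] 37 [392, 184, 5, 10] [0.485 0.271]
scene green [403.2 188.7] 29 [400, 186, 8, 6] [0.495 0.296]
scene amber [385.3 160.3] 58 [380, 157, 11, 8] [0.354 0.308]
scene amber [379.5 169.1] 42 [378, 163, 5, 13] [0.386 0.27 ]
scene amber [386.9 171. ] 76 [383, 166, 9, 11] [0.403 0.288]
scene red [([457.6, 204.8], 303), ([538.5, 230.9], 2952), ([291.2, 232.0], 289)] [([457.6, 204.8], 299), ([538.6, 230.9], 2949), ([291.1, 232.0], 293)]
scene yellow [([427.0, 210.9], 94), ([223.1, 255.5], 88), ([226.7, 328.7], 1428)] [([427.0, 210.9], 92), ([226.6, 328.8], 1430)]
expected amber px scene/top [array([385.38094099, 160.47305667]), array([223.31839863, 246.20597408])]
```

```bash
python3 -c "
from station import *
print(finish_job(), sense()['time_s'])"
```

```text
the job is handed in; nothing more can be done
the job is handed in; nothing more can be done
```

The lamp reading is done and the job is handed in, finished at about 38 s of the 210 s allowed. Only the amber and green cells were present on the mat.

- **Loading:** I stood both cells in the tray and swung the telescope over the red tongue. A wrist picture showed the arm and tongue on the same centre line.
- **Start button:** I pressed it until it stopped, about 8 mm down with 18 N at the wrist. Afterwards it was back at its starting position in the scene camera.
- **Unloading:** Both cells went into the blue bin, and the telescope is in line over the green park tongue (same column in the last wrist picture).

**Last checks:**
- **Cells:** The amber cell is in the bin at (0.354, 0.308). The green cell is at (0.458, 0.308), about 1 cm from where I released it. The wrist picture showed the green cell upright. The amber cell was checked by its position in two cameras, not by a close-up picture.
- **Left alone:** The red tongue, screwdriver and meter are where they started in the scene camera. The top view of the tongue and meter differed slightly, most likely because the arm covered part of them. I did not measure the mug separately, and felt no contact near it.
- **Picture budget:** I viewed 16 pictures against the budget of 14.

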